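# Reload the air-clamped label spindle

### The job

Change the label rolls on the air-clamped spindle of this packing bench: first shut the air supply (the long lever, crosswise to the pipe is shut), then open the bleed valve (the short lever, in line with the pipe is open), lift the bare spent core off the spindle into the small open cardboard box, and put every full label roll from the mat fully down on the spindle, one on top of the other. Only when all rolls are on, shut the bleed again and last of all open the air supply, turning each lever right to its stop and never having both valves open together. Leave the jars standing where they are.

Things in the scene. Friction and masses are not known exactly. Their poses are not given: they have to be found in the camera images.
- supply (a joint): Angle of the air supply lever, the long one. 0 = shut (lever crosswise, along the manifold's +y), 1.571 = open (in line with the pipe, along the manifold's +x, away from the other valve); stops at both. Seen from above it turns clockwise to open. About 2 N at its end moves it; it stays where it is left.
- bleed (a joint): Angle of the bleed lever, the short one. 0 = shut (crosswise, along the manifold's +y), 1.571 = open (in line with the pipe, along the manifold's -x, away from the other valve); stops at both. Seen from above it turns anticlockwise to open. About 3 N at its end moves it; it stays where it is left.
- supply_axis (a point): On the upright turning axis of the supply lever, at mid height of the lever. The lever is a flat steel bar with black sleeve, 14 mm wide, 12 mm high (from 7 mm below to 5 mm above this point), reaching 100 mm from the axis on one side. Free air all round it; brass valve body (radius 17) ends 16 mm below this point.
- supply_end (a point): Middle of the free end of the supply lever, 100 mm from its axis.
- bleed_axis (a point): On the upright turning axis of the bleed lever, at mid height of the lever; 140 mm from the supply axis. Same bar, but reaching only 62 mm from the axis.
- bleed_end (a point): Middle of the free end of the bleed lever, 62 mm from its axis.
- manifold: Fixed manifold: grey foot 250 x 70 x 12 mm carrying a steel pipe along its own x (pipe axis 42 mm up, radius 11) with two brass ball valves, supply at x = +70 mm and bleed at x = -70 mm; lever mid height 90 mm. Origin under its centre.
- stand: Fixed spindle stand: dark round foot, radius 55, 15 mm high, with an upright steel spindle of diameter 20 mm that rises 66 mm above the foot, its top 7 mm tapered. Origin under its centre.
- spindle_foot (a point): On the spindle's axis, at the upper face of the foot (15 mm above the table), where the lowest roll comes to rest.
- core: Bare spent cardboard core: ring of outer diameter 35, hole 26, height 20 mm, at first on the foot of the spindle. Origin at the centre of its underside, z along its axis.
- core_box: Small heavy open cardboard box for spent cores, 120 x 120 mm outside, 45 mm high, wall and floor 4 mm. Origin under its centre.
- mat: Thin rubber mat, 220 (x) x 270 (y) x 2 mm, fixed; rolls and two jars stand on it. Origin under its centre.
- roll1: Full label roll (white paper): ring of outer diameter 56, hole 26, height 20 mm, 70 g, lying flat on the mat. Origin at the centre of its underside, z along its axis. May be absent.
- roll2: Full label roll (white paper): ring of outer diameter 56, hole 26, height 20 mm, 70 g, lying flat on the mat. Origin at the centre of its underside, z along its axis. May be absent.
- roll3: Full label roll (white paper): ring of outer diameter 56, hole 26, height 20 mm, 70 g, lying flat on the mat. Origin at the centre of its underside, z along its axis. May be absent.
- jar1: Black jar with white lid, diameter 58, height 52 mm, standing; to be left alone. Origin at the centre of its underside.
- jar2: Black jar with white lid, diameter 58, height 52 mm, standing; to be left alone. Origin at the centre of its underside.
- jar3: Black jar with white lid, diameter 58, height 52 mm, standing; to be left alone. Origin at the centre of its underside.
- jar4: Black jar with white lid, diameter 58, height 52 mm, standing; to be left alone. Origin at the centre of its underside.

How it is judged:
By the outcome, as a careful person would: the job done as asked, in the order asked, and still so for the second after the job is handed in, with the robot touching nothing.
Of roll1, roll2, roll3 only 2 to 3 are there at a start; the rules pass over those that are not, and their reading is None.
At some moment in a run one of roll1, roll2, roll3 may be knocked a few centimetres aside while the robot is not near it.
Once in a run the grip may slacken for a moment while it holds something.
It also fails if it takes over 208 s, if anything falls off the work surface, if the arm or the gripper's body presses on something with over 40 N, if the wrist force passes 120 N, or if a joint passes its speed limit or range.

### The arm

A 7-joint arm with a two-finger parallel gripper is mounted at the origin on the work surface. World frame = base frame: x ahead of the robot, y to its left, z up, the work surface at z = 0. Lengths are in m, angles in rad, forces in N, time in s.
With the tool pointing down it reaches from about 0.4 to 0.875 m from the base axis. Payload 6.5 kg.
Tool frame: the origin (TCP) lies midway between the tips of the shut fingers; the grasp point (between the pads) lies 19 mm behind it (bot.hold_point_z is the distance from the TCP to the grasp point, in m); z points along the fingers, y is the direction in which the jaws open and shut (so a half turn about z gives the same grasp; the last joint's range is limited). The gripper opens to 85 mm and grips with 20 to 120 N. Pads are 22 mm wide; open, the fingers measure 114 mm over their backs; the gripper's body (76 mm by 85 mm) begins 54 mm behind the grasp point. The pads swing forward as they close: fully open they stand 13 mm farther back than shut.
Start: joints at [1.108, 0.536, -0.004, 1.538, 0.003, 1.067, -0.071], TCP at [0.251, -0.599, 0.231] pointing down, gripper open.
Joint ranges: [-2.7, 2.7], [-0.37, 2.16], [-1.27, 1.26], [0.24, 2.4], [-1.31, 4.45], [0.19, 1.91], [-2.76, 2.76]. Speed limits (rad/s): [2.39, 2.39, 3.14, 3.14, 3.14, 3.14, 3.14].

### API

Orientations are given as a 3x3 rotation matrix whose columns are the frame's x, y, z axes.
In Python, from cell import bot, viewer, job_done gives the robot as it stands.
- The arm moves only by the tool carry_out, never from a script. Its argument "rows" is a list of rows, each a list of 2 entries, a list of its own where there are three numbers: the shift along the tool's x, y, z in mm, then the turn about the tool's z in degrees. In form: [[[dx, dy, dz], yaw], ...]. A call has 1 to 8 rows; each row is the pose to reach, as a shift and turn from the pose commanded when the call began, along the tool's axes at that moment; what a row does not reach only later rows make up. A row lasts 1/12 s, in which the tool goes at most 41.7 mm and 7.16 degrees, less where a joint would pass 70% of its speed; a pose out of reach is approached as far as the arm can. A call with a gripper value outside its range is refused whole. "hand" is the opening, from -1 (shut) to 1 (fully open), set as the call begins (left out, the last holds). The fingers move at their own pace and stop on an object; "squeeze" is the grip in N (left out, the last holds). Time passes only in rows, so rows that repeat a pose let the fingers close. It gives the time, the measured TCP pose, the force and the opening at its end, in the units of the state.
- bot.read_state(): the state, without advancing time (a new reading comes with each control period).
- viewer.capture(name): name is "scene" or "side" or "wrist"; returns (picture, depth): 480x640x3 uint8, red, green, blue; 480x640 float32, m along the optical axis (not along the pixel's ray), 0 where there is no reading.
- viewer.calibration(name): a dict with "camera_matrix" (3x3 intrinsics, pixels), "rvec" (rotation vector, rad) and "tvec" (3), from world to camera coordinates, as OpenCV has them; the wrist camera has in their place "tool_from_camera" (4x4, takes a point from camera to tool coordinates, whose origin is the TCP and whose axes are the flange's). Camera axes: x right, y down, z forward; pixel columns grow to the right and rows downward; lengths in m; the calibration is good to about 2 mm. The wrist camera is an equidistant fisheye: a pixel r from the principal point sees the ray r / f radians off the axis. A picture is of the moment at which its call begins: read the wrist's pose just before it. calibration takes no time and is no camera call.
- job_done(): hands the job in, once; it reports no verdict.
The state is a dict: "t": time; "joint_positions": joint angles; "joint_vel": joint speeds; "joint_efforts": joint torques, N m; "ee_pos": TCP position; "eef_rot": TCP orientation; "wrist_force": force on the tool from outside, world axes, zero at the start; "torque": the same for the moment, N m; "width": opening from 0.0 (shut) to 1.0 (fully open).
Only numpy, scipy, OpenCV 4.12 (cv2) and the standard library are available. Lean on these libraries where they do the work, as an engineer would, in place of code of your own. Each camera call takes 0.05 s, during which the arm holds its last target.

## Working session

There is one attempt and no reset: what is moved stays moved. The work goes in short steps, Python scripts to look and compute and a tool call to move; the robot and the scene stay as the last step left them, time stands still between calls to the robot, and variables do not carry over. Pictures are saved under pics/ and viewed, and the job is handed in when it is done.

Besides the shell and the picture viewer there is one more tool, called after "Emit:" as name([rows], argument=value, ...), one row to a line, values as JSON. carry_out: Moves the arm, as the interface text tells. Its arguments: {"type":"object","properties":{"rows":{"type":"array","items":{"type":"array"}},"hand":{"type":"number"},"squeeze":{"type":"number"}},"required":["rows"]}

```bash
ls -la; mkdir -p pics; python3 - <<'E'
from cell import bot, viewer
import cv2, numpy as np
s=bot.read_state(); print(s['t'],s['ee_pos'],s['eef_rot'],s['width'],bot.hold_point_z)
for n in ['scene','side','wrist']:
    im,d=viewer.capture(n); cv2.imwrite(f'pics/{n}0.png',im[:,:,::-1]); np.save(f'pics/{n}0.npy',d)
    print(n,viewer.calibration(n))
E
```

```text
total 12
drwxr-xr-x  3 agent agent 4096 Dec  7 14:21 .
drwxr-xr-x 23 root  root  4096 Dec  7 14:21 ..
drwxr-xr-x  2 agent agent 4096 Dec  7 14:21 pics
0.0 [ 0.25091631 -0.59894028  0.23040412] [[ 9.22278114e-01  3.86526071e-01 -8.22901469e-04]
 [ 3.86526911e-01 -9.22276859e-01  1.53055753e-03]
 [-1.67342593e-04 -1.72967328e-03 -9.99998490e-01]] 0.9952929554357148 0.0187
scene {'camera_matrix': array([[493.12336565,   0.        , 323.11008311],
       [  0.        , 493.12336565, 236.01293537],
       [  0.        ,   0.        ,   1.        ]]), 'rvec': array([ 2.07143395,  1.06993728, -0.50427248]), 'tvec': array([-0.34295083, -0.19934721,  1.47027229])}
side {'camera_matrix': array([[443.64024918,   0.        , 319.78508726],
       [  0.        , 443.64024918, 235.63771237],
       [  0.        ,   0.        ,   1.        ]]), 'rvec': array([ 0.99395613, -2.56112839,  0.95450866]), 'tvec': array([0.43450774, 0.33645893, 0.64392476])}
wrist {'camera_matrix': array([[371.64829954,   0.        , 321.92388354],
       [  0.        , 371.64829954, 242.35795472],
       [  0.        ,   0.        ,   1.        ]]), 'tool_from_camera': array([[-1.29682220e-03, -9.50250023e-01, -3.11485493e-01,
         7.90595834e-02],
       [ 9.99999117e-01, -1.32318817e-03, -1.26687984e-04,
        -9.32845857e-04],
       [-2.91768659e-04, -3.11485382e-01,  9.50250899e-01,
        -1.42938971e-01],
       [ 0.00000000e+00,  0.00000000e+00,  0.00000000e+00,
         1.00000000e+00]])}
```

View pics/scene0.png

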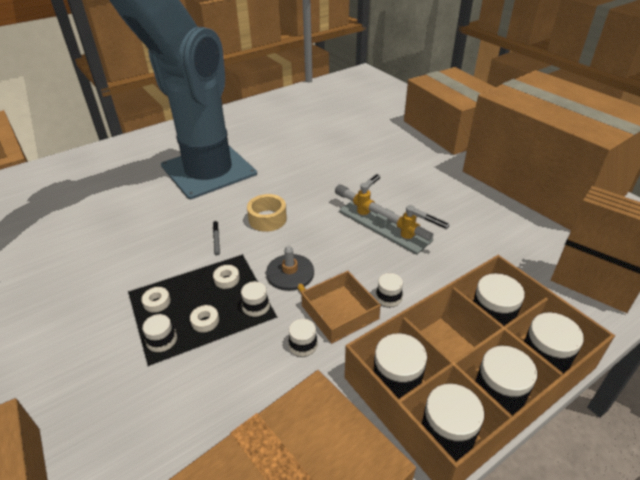

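View pics/side0.png

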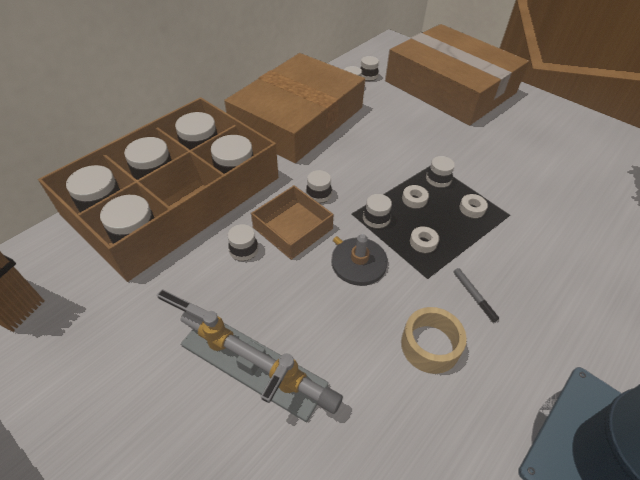

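View pics/wrist0.png

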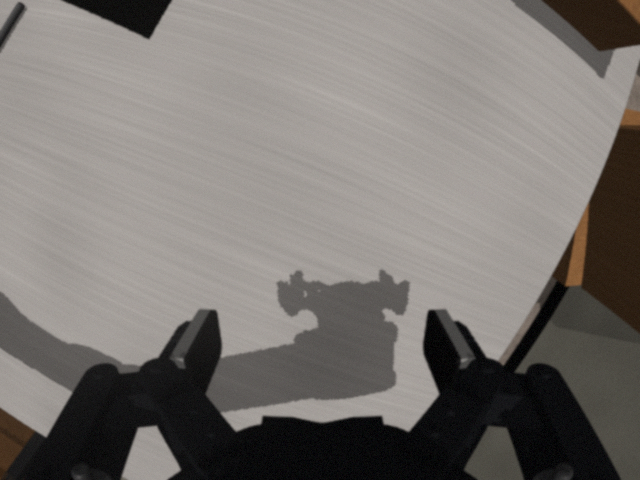

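```bash
cat > h.py <<'E'
import cv2, numpy as np
from cell import bot, viewer
def cloud(n,d,st=None):
    """HxWx3 world points"""
    c=viewer.calibration(n);K=c['camera_matrix'];H,W=d.shape
    u,v=np.meshgrid(np.arange(W),np.arange(H))
    x=(u-K[0,2])/K[0,0];y=(v-K[1,2])/K[1,1]
    if n=='wrist':
        th=np.hypot(x,y);r=np.where(th>1e-9,np.tan(np.clip(th,0,1.5))/np.maximum(th,1e-9),1)
        x=x*r;y=y*r
        P=np.stack([x*d,y*d,d],-1)
        T=c['tool_from_camera'];P=P@T[:3,:3].T+T[:3,3]
        P=P@np.array(st['eef_rot']).T+np.array(st['ee_pos'])
    else:
        P=np.stack([x*d,y*d,d],-1);R=cv2.Rodrigues(c['rvec'])[0]
        P=(P-c['tvec'].ravel())@R
    P[d<=0]=np.nan
    return P
def proj(n,p):
    c=viewer.calibration(n)
    return cv2.projectPoints(np.array(p,float).reshape(-1,1,3),c['rvec'],c['tvec'],c['camera_matrix'],None)[0].reshape(-1,2)
def ortho(P,im,x0,x1,y0,y1,res=0.001,zmax=.2):
    """rows: x decreasing downwards from x1; cols: y decreasing rightwards from y1"""
    H=int((x1-x0)/res);W=int((y1-y0)/res)
    o=np.zeros((H,W,3),np.uint8);z=np.full((H,W),-1.)
    p=P.reshape(-1,3);c=im.reshape(-1,3)
    m=np.isfinite(p).all(1)&(p[:,2]<zmax)
    p=p[m];c=c[m];i=((x1-p[:,0])/res).astype(int);j=((y1-p[:,1])/res).astype(int)
    m=(i>=0)&(i<H)&(j>=0)&(j<W);p,c,i,j=p[m],c[m],i[m],j[m]
    s=np.argsort(p[:,2]);o[i[s],j[s]]=c[s];z[i[s],j[s]]=p[s,2]
    return o,z
def tomove(target,st):
    """world delta -> tool mm"""
    return np.array(st['eef_rot']).T@(np.array(target)-np.array(st['ee_pos']))*1000
E
python3 - <<'E'
from h import *
for n in ['scene','side']:
    im=cv2.imread(f'pics/{n}0.png');d=np.load(f'pics/{n}0.npy');P=cloud(n,d)
    o,z=ortho(P,im,.25,.95,-.45,.45,.002)
    o=cv2.dilate(o,np.ones((3,3)))
    o=cv2.resize(o,None,fx=1.7,fy=1.7); cv2.imwrite(f'pics/{n}_o.png',o)
    tbl=P[(np.abs(P[...,2])<.01)];print(np.median(tbl[:,2]))
E
```

```text
-0.0017740417488706843
-4.93428996383063e-05
```

View pics/scene_o.png

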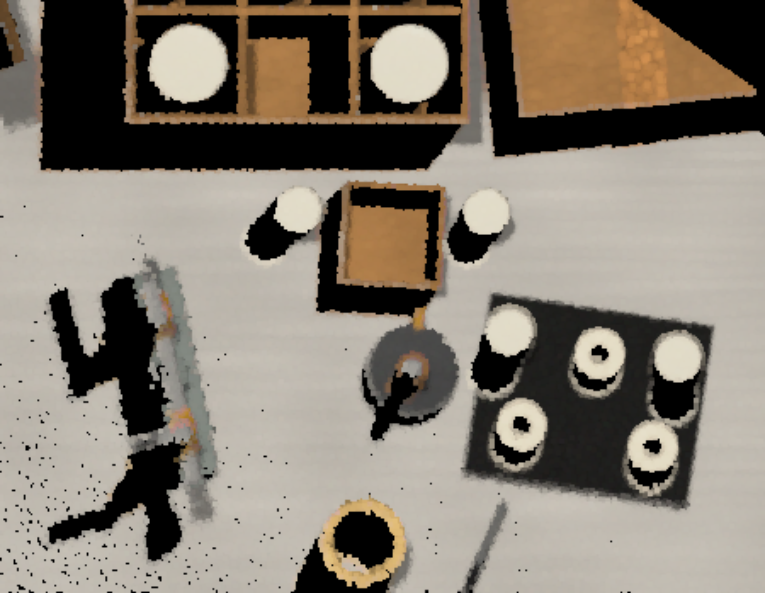

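View pics/side_o.png

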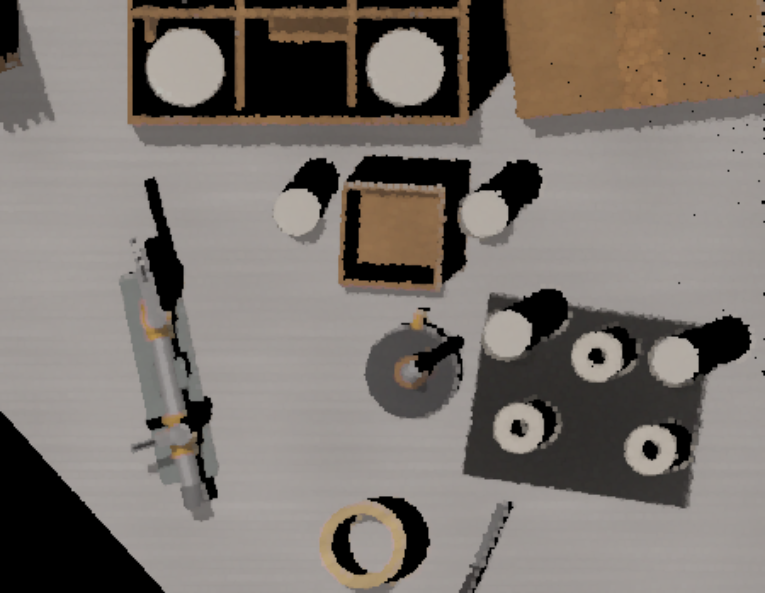

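```bash
python3 - <<'E'
from h import *
a=cv2.imread('pics/scene0.png')[160:260,320:460]; b=cv2.imread('pics/side0.png')[280:420,150:350]
cv2.imwrite('pics/m_sc.png',cv2.resize(a,None,fx=5,fy=5,interpolation=cv2.INTER_CUBIC))
cv2.imwrite('pics/m_si.png',cv2.resize(b,None,fx=4,fy=4,interpolation=cv2.INTER_CUBIC))
E
```

```text
(no output)
```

View pics/m_sc.png

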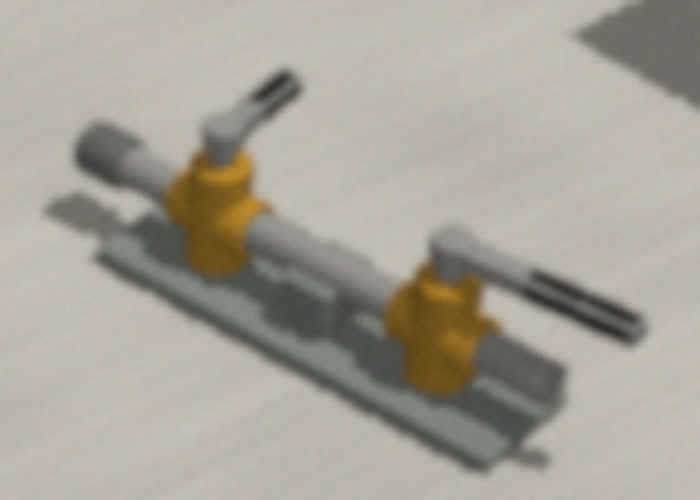

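View pics/m_si.png

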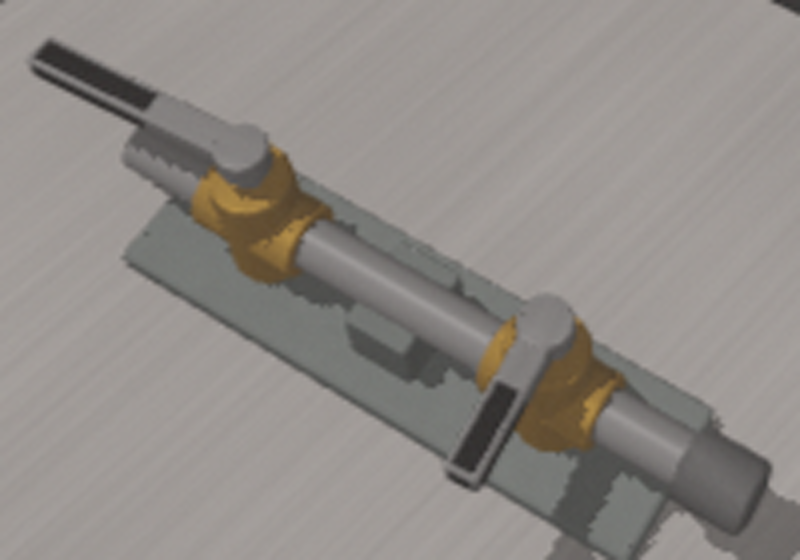

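```bash
cat >> h.py <<'E'
def ray(n,u,v):
    c=viewer.calibration(n);K=c['camera_matrix'];R=cv2.Rodrigues(c['rvec'])[0];t=c['tvec'].ravel()
    o=-R.T@t; d=R.T@np.linalg.solve(K,[u,v,1.]);return o,d
def atz(n,u,v,z):
    o,d=ray(n,u,v);return o+d*(z-o[2])/d[2]
E
python3 - <<'E'
from h import *
np.set_printoptions(precision=4,suppress=True)
def tri(a,b):
    o1,d1=ray('scene',*a);o2,d2=ray('side',*b)
    A=np.stack([d1,-d2],1);s=np.linalg.lstsq(A,o2-o1,rcond=None)[0]
    return (o1+d1*s[0]+o2+d2*s[1])/2, np.linalg.norm(o1+d1*s[0]-o2-d2*s[1])
print('sup',tri((410.6,208.6),(210.7,316)),'bl',tri((364.4,186),(287,359)))
for z in (.09,.095,.1): print(z,[atz(n,*p,z)[:2] for n,p in [('scene',(410.6,208.6)),('side',(210.7,316)),('scene',(364.4,186)),('side',(287,359))]])
Ps={}
for n in ['scene','side']:
    im=cv2.imread(f'pics/{n}0.png')[:,:,::-1].astype(int);d=np.load(f'pics/{n}0.npy');P=cloud(n,d);Ps[n]=P
    if n=='side': print(P[314:318,208:213,2],P[357:361,285:289,2]); off=0
    else: off=0
    zo=np.nanmedian(P[...,2][np.abs(P[...,2])<.01])
    m=(im.min(-1)>140)&((im.max(-1)-im.min(-1))<40)&(P[...,0]>.3)&(P[...,0]<.75)&(P[...,1]>-.45)&(P[...,1]<.25)
    for lo,hi,nm in [(.016,.028,'roll'),(.044,.06,'jar')]:
        mm=(m&(P[...,2]-zo>lo)&(P[...,2]-zo<hi)).astype(np.uint8)
        k,l,s,c=cv2.connectedComponentsWithStats(mm)
        for i in range(1,k):
            if s[i,4]>60:
                q=P[l==i][:,:2].astype(np.float32); (cx,cy),r=cv2.minEnclosingCircle(q)
                print(n,nm,s[i,4],np.array([cx,cy,r]),np.nanmedian(P[l==i][:,2]))
    # stand foot
    mf=(im.max(-1)<110)&((im.max(-1)-im.min(-1))<25)&(np.abs(P[...,2]-zo-.015)<.004)&(P[...,0]>.35)&(P[...,0]<.6)&(P[...,1]>-.13)&(P[...,1]<.06)
    q=P[mf][:,:2].astype(np.float32);print(n,'stand',mf.sum(),cv2.minEnclosingCircle(q),zo, cv2.fitEllipse(cv2.convexHull(q)))
    mb=(np.abs(P[...,2]-zo-.045)<.004)&(P[...,0]>.57)&(P[...,0]<.76)&(P[...,1]>-.1)&(P[...,1]<.08)&(im[...,0]-im[...,2]>30)
    q=P[mb][:,:2].astype(np.float32);print(n,'box',mb.sum(),cv2.minAreaRect(q))
E
```

```text
sup (array([0.5782, 0.2649, 0.0919]), np.float64(0.0019369924689135697)) bl (array([0.441 , 0.2354, 0.0915]), np.float64(0.0023370748133579385))
0.09 [array([0.577 , 0.2676]), array([0.5786, 0.2637]), array([0.4401, 0.2377]), array([0.4408, 0.234 ])]
0.095 [array([0.5815, 0.2627]), array([0.5757, 0.265 ]), array([0.4456, 0.233 ]), array([0.439 , 0.2356])]
0.1 [array([0.586 , 0.2578]), array([0.5728, 0.2663]), array([0.4511, 0.2283]), array([0.4372, 0.2371])]
scene roll 286 [ 0.4499 -0.1652  0.0289] 0.01968257550608396
scene roll 318 [ 0.4243 -0.3176  0.0289] 0.020022842885934103
scene roll 357 [ 0.5335 -0.2548  0.0288] 0.020131177662458095
scene jar 341 [0.7034 0.0984 0.0271] 0.050183992984844134
scene jar 363 [ 0.56   -0.1485  0.0275] 0.052140271416973236
scene jar 436 [ 0.529  -0.3474  0.0266] 0.05205500873016081
scene jar 453 [ 0.7016 -0.1219  0.0263] 0.050342212753767254
scene stand 976 ((0.516394853591919, -0.03521940857172012), 0.055852655321359634) -0.0017740417488706843 ((0.5162003636360168, -0.036091987043619156), (0.10682588815689087, 0.11043374240398407), 69.86198425292969
[... 450 characters left out ...]
48500422697
side roll 252 [ 0.4205 -0.3157  0.0276] 0.021965057062140584
side roll 308 [ 0.4462 -0.1616  0.0277] 0.021880735278222034
side jar 257 [ 0.5266 -0.3462  0.0257] 0.05398644531264225
side jar 291 [ 0.6991 -0.1221  0.0279] 0.0517412240198729
side jar 330 [ 0.5583 -0.1479  0.0256] 0.05386343307132958
side jar 409 [0.7008 0.1004 0.0256] 0.051727672902727236
side stand 1563 ((0.5288821458816528, -0.05518989637494087), 0.08277995884418488) -4.93428996383063e-05 ((0.5237163305282593, -0.05355574190616608), (0.11146929115056992, 0.16560883820056915), 30.23042869567871)
side box 468 ((0.6717643737792969, -0.009682931005954742), (0.12251786887645721, 0.12149568647146225), 86.89061737060547)
```

```bash
cat > go.py <<'E'
# usage: go.py x y z yaw(deg of tool x in world) [more targets]
import sys
from h import *
s=bot.read_state();R=np.array(s['eef_rot']);p=np.array(s['ee_pos'])
y0=np.degrees(np.arctan2(R[1,0],R[0,0]))
print('at',np.round(p,4),'yaw',round(y0,1),'t',round(s['t'],2),'w',round(s['width'],3),'F',np.round(s['wrist_force'],1),'tilt',np.round(R[:,2],3))
a=[float(v) for v in sys.argv[1:]]
for i in range(0,len(a),4):
    x,y,z,w=a[i:i+4]; print('shift',np.round(tomove([x,y,z],s),1),'turn',round(-((w-y0+180)%360-180),1))
E
python3 go.py .48 -.2 .22 90
```

```text
at [ 0.251  -0.5991  0.2306] yaw 22.7 t 0.15 w 1.002 F [-0.5  0.9  0.9] tilt [-0.001  0.001 -1.   ]
shift [ 365.4 -279.5   11. ] turn -67.3
```

Emit:
carry_out([
  [[365, -280, 11], -67.3],
  [[365, -280, 11], -67.3],
  [[365, -280, 11], -67.3],
  [[365, -280, 11], -67.3],
  [[365, -280, 11], -67.3],
  [[365, -280, 11], -67.3],
  [[365, -280, 11], -67.3],
  [[365, -280, 11], -67.3],
], hand=-1)

```text
t: 0.82
ee_pos: [0.4171, -0.3084, 0.2233]
eef_rot: [[0.167, 0.986, -0.0], [0.986, -0.167, -0.0], [-0.0, -0.0, -1.0]]
wrist_force: [0.6, -0.4, -0.5]
width: 0.005
```

```bash
python3 go.py .48 -.2 .22 90 .6606 .2482 .16 90
```

```text
at [ 0.4171 -0.3084  0.2233] yaw 80.4 t 0.82 w 0.005 F [ 0.6 -0.4 -0.5] tilt [-0. -0. -1.]
shift [117.4  43.9   3.3] turn -9.6
shift [589.5 147.   63.2] turn -9.6
```

Emit:
carry_out([
  [[590, 147, 60], -9.6],
  [[590, 147, 60], -9.6],
  [[590, 147, 60], -9.6],
  [[590, 147, 60], -9.6],
  [[590, 147, 60], -9.6],
  [[590, 147, 60], -9.6],
  [[590, 147, 60], -9.6],
  [[590, 147, 60], -9.6],
])

```text
t: 1.48
ee_pos: [0.5517, -0.0053, 0.1903]
eef_rot: [[0.007, 1.0, -0.0], [1.0, -0.007, -0.0], [-0.0, -0.0, -1.0]]
wrist_force: [0.7, -1.4, 0.1]
width: -0.001
```

```bash
python3 go.py  .6606 .2482 .17 90 .64 .16 .2 90
```

```text
at [ 0.5517 -0.0053  0.1903] yaw 89.6 t 1.48 w -0.001 F [ 0.7 -1.4  0.1] tilt [-0. -0. -1.]
shift [254.2 107.2  20.2] turn -0.4
shift [165.9  87.2  -9.8] turn -0.4
```

Stop at a viewing pose first (camera looks ahead along tool +x = world +y).

Emit:
carry_out([
  [[100, 20, -40], -0.4],
  [[100, 20, -40], -0.4],
  [[100, 20, -40], -0.4],
  [[100, 20, -40], -0.4],
  [[100, 20, -40], -0.4],
  [[100, 20, -40], -0.4],
])

```text
t: 1.98
ee_pos: [0.5716, 0.0914, 0.2299]
eef_rot: [[0.0, 1.0, -0.001], [1.0, -0.0, -0.001], [-0.001, -0.001, -1.0]]
wrist_force: [0.9, -1.6, 0.4]
width: -0.005
```

```bash
cat > look.py <<'E'
import sys
from h import *
nm=sys.argv[1];cam=sys.argv[2] if len(sys.argv)>2 else 'wrist'
s=bot.read_state();im,d=viewer.capture(cam)
cv2.imwrite(f'pics/{nm}.png',im[:,:,::-1]);np.savez(f'pics/{nm}.npz',d=d,p=s['ee_pos'],R=s['eef_rot'])
print(s['t'],np.round(s['ee_pos'],4))
E
python3 look.py w1
```

```text
1.9833 [0.5716 0.0914 0.2299]
```

View pics/w1.png

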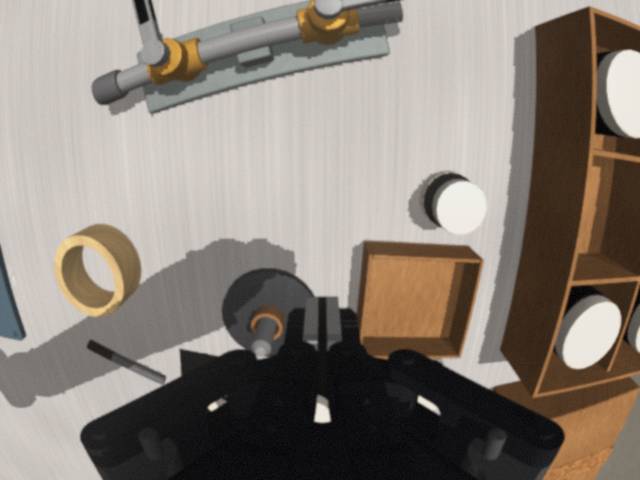

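```bash
cat >> h.py <<'E'
def wray(f,u,v):
    c=viewer.calibration('wrist');K=c['camera_matrix'];x=(u-K[0,2])/K[0,0];y=(v-K[1,2])/K[1,1];th=np.hypot(x,y)
    d=np.array([np.sin(th)*x/th,np.sin(th)*y/th,np.cos(th)]);T=c['tool_from_camera'];z=np.load(f'pics/{f}.npz')
    return z['R']@T[:3,3]+z['p'], z['R']@T[:3,:3]@d
def watz(f,u,v,z):
    o,d=wray(f,u,v);return o+d*(z-o[2])/d[2]
E
python3 - <<'E'
from h import *
print(watz('w1',330,5,.097),watz('w1',154,51,.097), watz('w1',262,348,.081))
E
python3 go.py .6606 .2482 .15 90
```

```text
[0.57634815 0.26355589 0.097     ] [0.44026949 0.23755265 0.097     ] [ 0.51305523 -0.0296568   0.081     ]
at [0.5715 0.0908 0.2297] yaw 89.9 t 2.03 w 0.0 F [ 0.1 -0.6 -0. ] tilt [-0.002 -0.002 -1.   ]
shift [157.7  89.   79.4] turn -0.1
```

Emit:
carry_out([
  [[158, 89, 80], 0],
  [[158, 89, 80], 0],
  [[158, 89, 80], 0],
  [[158, 89, 80], 0],
  [[158, 89, 80], 0],
  [[158, 89, 80], 0],
  [[158, 89, 80], 0],
])

```text
t: 2.62
ee_pos: [0.6601, 0.2505, 0.1482]
eef_rot: [[-0.001, 1.0, -0.003], [1.0, 0.001, -0.001], [-0.001, -0.003, -1.0]]
wrist_force: [-0.0, -1.0, 0.3]
width: 0.001
```

```bash
python3 look.py w2; cat > arc.py <<'E'
# arc.py axx axy r off th0 th1 n z : positions on lever at radius r, pushed from behind by off (sign: +=push CCW)
import sys
from h import *
ax,ay,r,off,t0,t1,n,z=[float(v) for v in sys.argv[1:]]
s=bot.read_state();print('t',s['t'],'at',np.round(s['ee_pos'],4),s['wrist_force'])
for t in np.radians(np.linspace(t0,t1,int(n))):
    e=np.array([np.cos(t),np.sin(t)]);m=np.array([-e[1],e[0]])
    q=np.array([ax,ay])+r*e-off*m
    print(round(np.degrees(t)),np.round(q,4),np.round(tomove([*q,z],s)).astype(int).tolist())
E
python3 go.py .6606 .2482 .077 90
```

```text
2.6167 [0.6601 0.2505 0.1482]
at [0.6608 0.2489 0.1493] yaw 90.0 t 2.67 w -0.005 F [ 0.9 -0.6 -0.1] tilt [-0.002 -0.002 -1.   ]
shift [-0.5 -0.  72.3] turn -0.0
```

View pics/w2.png

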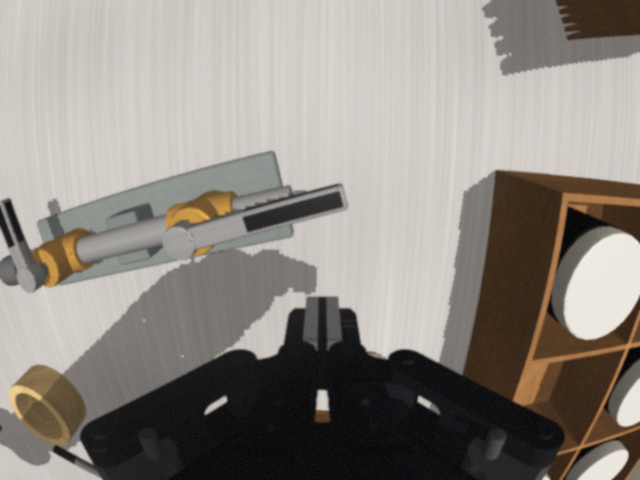

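Emit:
carry_out([
  [[0, 0, 36], 0],
  [[0, 0, 72], 0],
  [[0, 0, 72], 0],
  [[0, 0, 72], 0],
])

```text
t: 3.0
ee_pos: [0.66, 0.2476, 0.0777]
eef_rot: [[0.002, 1.0, -0.003], [1.0, -0.002, -0.003], [-0.003, -0.003, -1.0]]
wrist_force: [0.6, -0.4, 0.3]
width: 0.003
```

```bash
python3 arc.py .5757 .2645 .08 .020 11.5 101.5 9 .077
```

```text
t 3.0 at [0.66   0.2476 0.0777] [ 0.55270379 -0.39266295  0.27175617]
12 [0.6581 0.2609] [13, -2, 1]
23 [0.6572 0.277 ] [29, -3, 1]
34 [0.6532 0.2927] [45, -7, 1]
45 [0.6462 0.3072] [60, -14, 1]
56 [0.6365 0.3202] [73, -24, 1]
68 [0.6245 0.331 ] [83, -36, 1]
79 [0.6106 0.3392] [92, -50, 1]
90 [0.5954 0.3446] [97, -65, 1]
102 [0.5793 0.3469] [99, -81, 1]
```

Emit:
carry_out([
  [[13, -2, 0], 0],
  [[29, -3, 0], 0],
  [[45, -7, 0], 0],
  [[60, -14, 0], 0],
  [[73, -24, 0], 0],
  [[83, -36, 0], 0],
  [[92, -50, 0], 0],
  [[97, -65, 0], 0],
])

```text
t: 3.67
ee_pos: [0.5944, 0.3505, 0.079]
eef_rot: [[-0.002, 1.0, 0.001], [1.0, 0.002, 0.002], [0.002, 0.001, -1.0]]
wrist_force: [2.9, -1.9, 0.4]
width: 0.001
```

```bash
python3 look.py w3;python3 arc.py .5757 .2645 .08 .020 90 108 5 .077
```

```text
3.6667 [0.5944 0.3505 0.079 ]
t 3.7167 at [0.5906 0.3523 0.0789] [-1.16976601 -0.08223493  0.4388521 ]
90 [0.5957 0.3445] [-8, 5, 2]
94 [0.5894 0.3458] [-6, -1, 2]
99 [0.5829 0.3466] [-6, -8, 2]
104 [0.5765 0.347 ] [-5, -14, 2]
108 [0.57   0.3468] [-5, -21, 2]
```

View pics/w3.png

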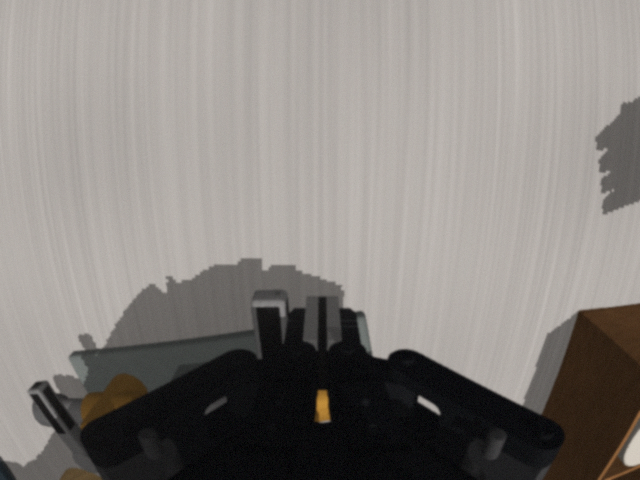

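Emit:
carry_out([
  [[-3, -5, 0], 0],
  [[-4, -10, 0], 0],
  [[-5, -14, 0], 0],
  [[-5, -17, 0], 0],
  [[-5, -17, 0], 0],
])

```text
t: 4.13
ee_pos: [0.5813, 0.3432, 0.0795]
eef_rot: [[0.001, 1.0, 0.005], [1.0, -0.001, 0.003], [0.003, 0.005, -1.0]]
wrist_force: [6.6, 4.0, -1.0]
width: 0.005
```

```bash
python3 look.py w4; python3 go.py
```

```text
4.1333 [0.5813 0.3432 0.0795]
at [0.5813 0.3433 0.0794] yaw 90.0 t 4.18 w -0.001 F [ 7.2  4.  -1.3] tilt [ 0.004  0.003 -1.   ]
```

View pics/w4.png

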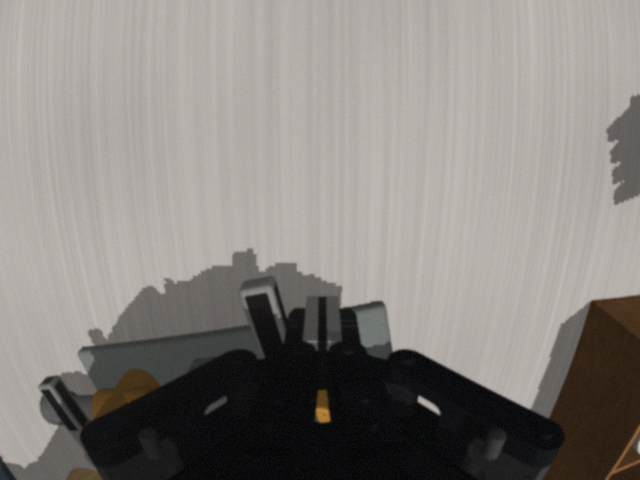

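Emit:
carry_out([
  [[0, -5, 0], 0],
  [[0, -5, 0], 0],
  [[0, 15, -5], 0],
  [[0, 25, -45], 0],
  [[0, 25, -60], 0],
  [[0, 25, -60], 0],
])

```text
t: 4.68
ee_pos: [0.6064, 0.3436, 0.143]
eef_rot: [[0.002, 1.0, 0.005], [1.0, -0.002, 0.004], [0.004, 0.005, -1.0]]
wrist_force: [-0.3, 0.4, 0.8]
width: 0.003
```

```bash
python3 look.py s5 scene; python3 go.py .465 .2928 .14 90
```

```text
4.6833 [0.6064 0.3436 0.143 ]
at [0.6048 0.3431 0.1408] yaw 90.0 t 4.73 w -0.003 F [-0.8 -0.3  0.1] tilt [ 0.003  0.002 -1.   ]
shift [ -50.4 -139.8    0.3] turn -0.0
```

Emit:
carry_out([
  [[-50, -140, 0], 0],
  [[-50, -140, 0], 0],
  [[-50, -140, 0], 0],
  [[-50, -140, 0], 0],
  [[-50, -140, 0], 0],
  [[-50, -140, 0], 0],
])

```text
t: 5.23
ee_pos: [0.462, 0.2916, 0.1379]
eef_rot: [[-0.002, 1.0, -0.002], [1.0, 0.002, -0.002], [-0.002, -0.002, -1.0]]
wrist_force: [0.6, 0.9, 0.9]
width: 0.004
```

```bash
python3 look.py w6; python3 go.py .465 .2928 .078 90
```

```text
5.2333 [0.462  0.2916 0.1379]
at [0.4636 0.2922 0.1382] yaw 90.0 t 5.28 w -0.001 F [0.4 0.7 0.1] tilt [-0.    -0.001 -1.   ]
shift [ 0.6  1.4 60.2] turn 0.0
```

View pics/w6.png

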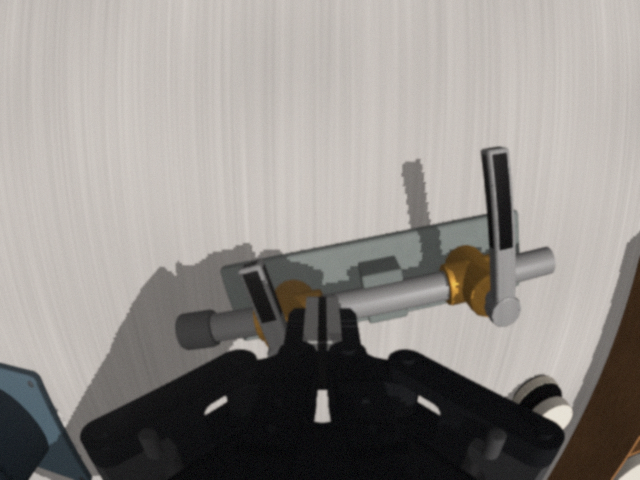

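```bash
python3 - <<'E'
from h import *
a=cv2.imread('pics/s5.png')[160:260,320:460]
cv2.imwrite('pics/s5c.png',cv2.resize(a,None,fx=5,fy=5,interpolation=cv2.INTER_CUBIC))
E
```

```text
(no output)
```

View pics/s5c.png

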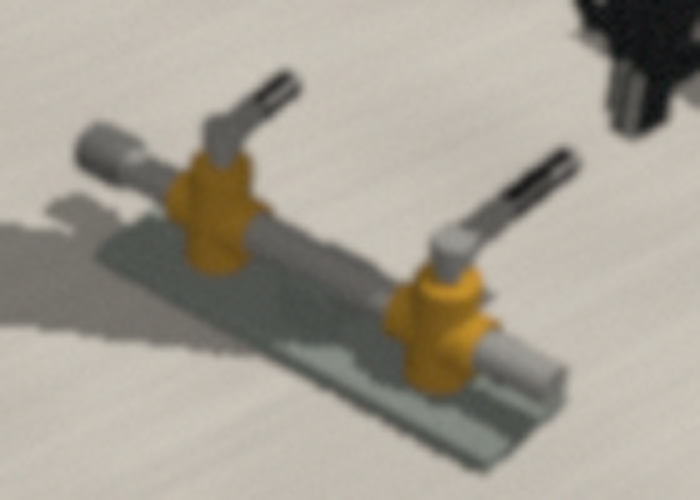

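```bash
python3 - <<'E'
from h import *
a=watz('w6',505,311,.097);b=watz('w6',495,151,.095);c=watz('w6',255,266,.095)
print(a,b,np.degrees(np.arctan2(*(b-a)[[1,0]])),np.linalg.norm(b-a),c)
E
```

```text
[0.57335886 0.26724186 0.097     ] [0.55284091 0.36234    0.095     ] 102.1752507686775 0.09730694887803581 [0.42420498 0.29743154 0.095     ]
```

Emit:
carry_out([
  [[1, 2, 30], 0],
  [[1, 2, 60], 0],
  [[1, 2, 60], 0],
  [[1, 2, 60], 0],
])

```text
t: 5.62
ee_pos: [0.4655, 0.2932, 0.0774]
eef_rot: [[-0.0, 1.0, -0.003], [1.0, 0.0, -0.002], [-0.002, -0.003, -1.0]]
wrist_force: [0.4, 0.3, -0.1]
width: -0.001
```

```bash
python3 arc.py .4393 .2368 .050 .020 101.5 191.5 11 .078
```

```text
t 5.6167 at [0.4655 0.2932 0.0774] [ 0.39311726  0.25102359 -0.14453577]
102 [0.4489 0.2898] [-3, -17, -1]
110 [0.4405 0.2906] [-3, -25, -1]
120 [0.4321 0.2902] [-3, -33, -1]
128 [0.4238 0.2884] [-5, -42, -1]
138 [0.4159 0.2853] [-8, -50, 0]
146 [0.4086 0.2811] [-12, -57, 0]
156 [0.4021 0.2757] [-17, -63, 0]
164 [0.3965 0.2694] [-24, -69, 0]
174 [0.3919 0.2623] [-31, -74, 0]
182 [0.3885 0.2546] [-39, -77, 0]
192 [0.3863 0.2464] [-47, -79, 0]
```

Emit:
carry_out([
  [[-3, -17, 0], 0],
  [[-3, -25, 0], 0],
  [[-3, -33, 0], 0],
  [[-5, -42, 0], 0],
  [[-8, -50, 0], 0],
  [[-12, -57, 0], 0],
  [[-17, -63, 0], 0],
  [[-24, -69, 0], 0],
])

```text
t: 6.28
ee_pos: [0.3974, 0.2709, 0.0794]
eef_rot: [[-0.001, 1.0, 0.002], [1.0, 0.001, 0.003], [0.003, 0.002, -1.0]]
wrist_force: [4.5, 2.8, -0.3]
width: 0.0
```

```bash
python3 arc.py .4393 .2368 .050 .020 165 196 6 .078
```

```text
t 6.2833 at [0.3974 0.2709 0.0794] [ 4.46011582  2.84110901 -0.3425525 ]
165 [0.3962 0.2691] [-2, -1, 1]
171 [0.3929 0.2642] [-7, -4, 1]
177 [0.3903 0.259 ] [-12, -7, 1]
184 [0.3881 0.2536] [-17, -9, 1]
190 [0.3866 0.248 ] [-23, -11, 1]
196 [0.3857 0.2422] [-29, -12, 1]
```

Emit:
carry_out([
  [[-4, -3, 0], 0],
  [[-9, -6, 0], 0],
  [[-14, -8, 0], 0],
  [[-20, -10, 0], 0],
  [[-26, -11, 0], 0],
  [[-32, -11, 0], 0],
  [[-34, -11, 0], 0],
  [[-34, -11, 0], 0],
])

```text
t: 6.95
ee_pos: [0.3859, 0.2439, 0.0795]
eef_rot: [[-0.006, 1.0, 0.003], [1.0, 0.006, 0.014], [0.014, 0.003, -1.0]]
wrist_force: [0.9, 23.7, -10.6]
width: 0.0
```

```bash
python3 go.py; python3 look.py w7
```

```text
at [0.3859 0.2439 0.0795] yaw 90.3 t 6.95 w 0.0 F [  0.9  23.7 -10.6] tilt [ 0.003  0.014 -1.   ]
6.95 [0.3859 0.2439 0.0795]
```

View pics/w7.png

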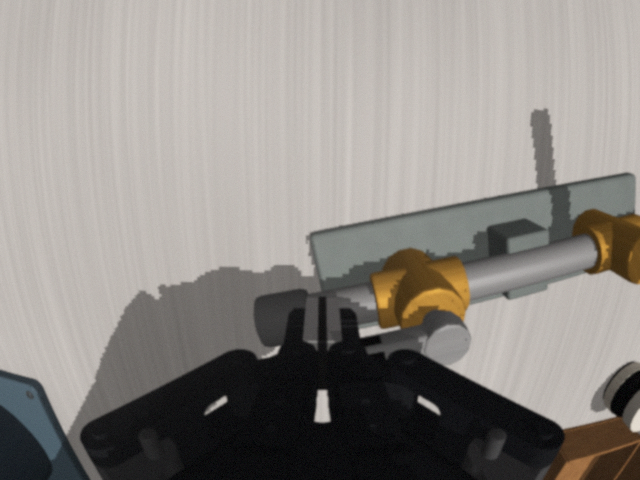

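Emit:
carry_out([
  [[10, -5, 0], 0],
  [[25, -5, -20], 0],
  [[25, -5, -60], 0],
  [[25, -5, -100], 0],
  [[25, -5, -120], 0],
  [[25, -5, -120], 0],
])

```text
t: 7.5
ee_pos: [0.3817, 0.261, 0.2021]
eef_rot: [[-0.0, 1.0, 0.004], [1.0, 0.0, 0.001], [0.001, 0.004, -1.0]]
wrist_force: [0.4, -0.7, 0.2]
width: 0.002
```

```bash
python3 look.py s8 side; python3 go.py .513 -.055 .2 90
```

```text
7.5 [0.3817 0.261  0.2021]
at [0.3809 0.2601 0.1999] yaw 90.0 t 7.55 w 0.001 F [-0.1  0.2 -0.8] tilt [ 0.001 -0.    -1.   ]
shift [-3.150e+02  1.322e+02  2.000e-01] turn -0.0
```

View pics/s8.png

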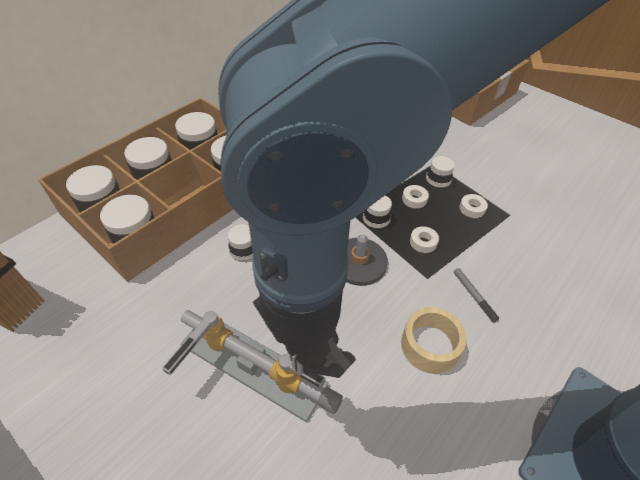

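Emit:
carry_out([
  [[-315, 132, 0], 0],
  [[-315, 132, 0], 0],
  [[-315, 132, 0], 0],
  [[-315, 132, 0], 0],
  [[-315, 132, 0], 0],
  [[-315, 132, 0], 0],
  [[-315, 132, 0], 0],
  [[-315, 132, 0], 0],
], hand=1)

```text
t: 8.22
ee_pos: [0.5078, -0.0492, 0.1965]
eef_rot: [[-0.0, 1.0, -0.006], [1.0, 0.0, -0.0], [-0.0, -0.006, -1.0]]
wrist_force: [0.9, 0.7, 0.0]
width: 0.997
```

Emit:
carry_out([
  [[-28, 12, 0], 0],
  [[-28, 12, 0], 0],
  [[-28, 12, 0], 0],
])

```text
t: 8.47
ee_pos: [0.5199, -0.0767, 0.1963]
eef_rot: [[0.004, 1.0, -0.005], [1.0, -0.004, 0.0], [0.0, -0.005, -1.0]]
wrist_force: [-0.2, 0.6, -0.2]
width: 1.001
```

```bash
python3 go.py .513 -.055 .2 90; python3 look.py w9
```

```text
at [ 0.5199 -0.0767  0.1963] yaw 89.8 t 8.47 w 1.001 F [-0.2  0.6 -0.2] tilt [-0.005  0.    -1.   ]
shift [21.7 -7.  -3.6] turn -0.2
8.4667 [ 0.5199 -0.0767  0.1963]
```

View pics/w9.png

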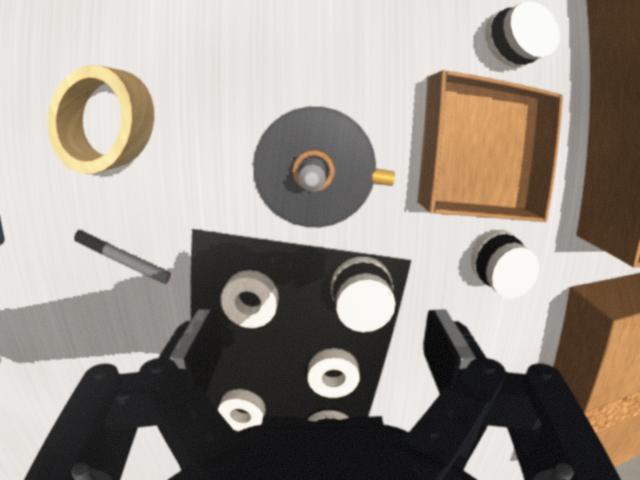

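```bash
cat > meas.py <<'E'
# meas.py file : measure circles from wrist image
import sys
from h import *
from scipy.optimize import least_squares
f=sys.argv[1]
im=cv2.imread(f'pics/{f}.png').astype(int)[:,:,::-1];z=np.load(f'pics/{f}.npz')
P=cloud('wrist',z['d'],{'ee_pos':z['p'],'eef_rot':z['R']})
H,W=z['d'].shape
zo=np.nanmedian(P[...,2][np.abs(P[...,2])<.008]);print('table z',round(zo,4))
def circ(q):
    q=cv2.convexHull(q.astype(np.float32)).reshape(-1,2)
    r=least_squares(lambda p:np.hypot(q[:,0]-p[0],q[:,1]-p[1])-p[2],[*q.mean(0),.03],loss='soft_l1',f_scale=.001)
    return np.round(r.x,4),round(np.sqrt((r.fun**2).mean()),4)
def rim(mask,zz):
    # rays of mask pixels to plane zz
    c=viewer.calibration('wrist');out=[]
    v,u=np.nonzero(mask); hull=cv2.convexHull(np.stack([u,v],1).astype(np.int32)).reshape(-1,2)
    pts=np.array([watz(f,a,b,zz)[:2] for a,b in hull]); return circ(pts)
sat=im.max(-1)-im.min(-1)
white=(im.min(-1)>120)&(sat<45)
vv=np.arange(H)[:,None]
vis=(vv<470)
for nm,lo,hi,zz in [('roll',.012,.030,.022),('jar',.044,.062,.054)]:
    m=(white&vis&(P[...,2]-zo>lo)&(P[...,2]-zo<hi)).astype(np.uint8)
    k,l,s,c=cv2.connectedComponentsWithStats(m)
    for i in range(1,k):
        if s[i,4]>300: print(nm,np.round(c[i]),s[i,4],*rim(l==i,zz))
m=((im.max(-1)<110)&(sat<30)&(P[...,2]-zo>.009)&(P[...,2]-zo<.022)).astype(np.uint8)
k,l,s,c=cv2.connectedComponentsWithStats(m)
for i in range(1,k):
    if s[i,4]>3000: print('foot',np.round(c[i]),s[i,4],*rim(l==i,.015))
m=((sat>40)&(P[...,2]-zo>.025)&(P[...,2]-zo<.043)).astype(np.uint8)
k,l,s,c=cv2.connectedComponentsWithStats(m)
for i in range(1,k):
    if s[i,4]>60: print('orange',np.round(c[i]),s[i,4],s[i,:4])
E
python3 meas.py w9; python3 - <<'E'
import cv2
a=cv2.imread('pics/w9.png')[90:240,240:410];cv2.imwrite('pics/w9c.png',cv2.resize(a,None,fx=4,fy=4,interpolation=cv2.INTER_CUBIC))
E
```

```text
table z 0.0005
roll [127. 262.] 362 [ -48.588  -125.2731  134.3698] 0.0038
roll [249. 301.] 1839 [ 0.4462 -0.1605  0.0283] 0.0009
roll [333. 375.] 1517 [ 0.5289 -0.2509  0.0295] 0.0013
roll [241. 411.] 1043 [ 0.4216 -0.3113  0.0291] 0.0024
jar [534.  29.] 2129 [0.6981 0.0986 0.0257] 0.0003
jar [514. 272.] 1921 [ 0.6947 -0.1198  0.0259] 0.0009
jar [365. 304.] 2530 [ 0.5551 -0.1467  0.0266] 0.0009
foot [311. 171.] 8681 [ 0.5105 -0.0342  0.053 ] 0.0002
orange [132. 117.] 849 [106  68  38 102]
orange [ 71. 120.] 966 [58 78 41 83]
orange [512.  87.] 64 [494  82  40  11]
orange [435. 136.] 120 [431 114   9  46]
orange [549. 143.] 329 [544 115  13  55]
orange [607. 139.] 250 [601 116  13  43]
orange [315. 165.] 471 [293 149  41  42]
orange [504. 204.] 615 [434 163 117  55]
orange [594. 237.] 72 [589 230  12  13]
orange [608. 293.] 532 [578 281  62  28]
```

View pics/w9c.png

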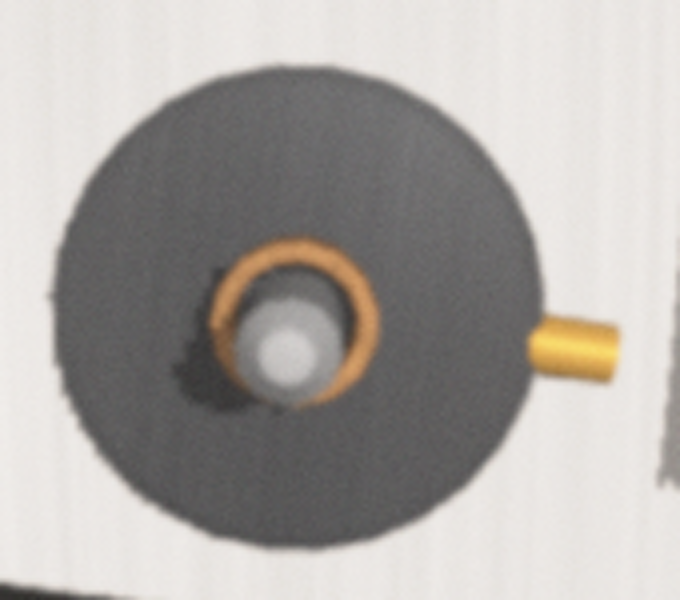

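```bash
python3 - <<'E'
from h import *
print(watz('w9',314,171,.035),watz('w9',311.75,178.75,.081),watz('w9',385,177,.008))
E
python3 go.py .512 -.033 .13 90
```

```text
[ 0.51151922 -0.03443405  0.035     ] [ 0.51112485 -0.03412693  0.081     ] [ 0.57482964 -0.04299196  0.008     ]
at [ 0.5198 -0.0747  0.1967] yaw 90.0 t 8.52 w 0.996 F [ 0.3 -0.   0.2] tilt [-0.005  0.001 -1.   ]
shift [41.6 -7.5 66.7] turn -0.0
```

Emit:
carry_out([
  [[41, -8.5, 66], 0],
  [[41, -8.5, 66], 0],
  [[41, -8.5, 66], 0],
  [[41, -8.5, 66], 0],
  [[41, -8.5, 66], 0],
])

```text
t: 8.93
ee_pos: [0.5127, -0.0327, 0.1325]
eef_rot: [[-0.003, 1.0, -0.001], [1.0, 0.003, 0.0], [0.0, -0.001, -1.0]]
wrist_force: [0.7, -0.7, 0.2]
width: 0.999
```

```bash
python3 go.py .5113 -.0343 .018 90
```

```text
at [ 0.5127 -0.0327  0.1325] yaw 90.2 t 8.93 w 0.999 F [ 0.7 -0.7  0.2] tilt [-0.001  0.    -1.   ]
shift [ -1.6  -1.3 114.5] turn 0.2
```

Emit:
carry_out([
  [[-1, -1, 38], 0],
  [[-1, -1, 75], 0],
  [[-1, -1, 100], 0],
  [[-1, -1, 112], 0],
  [[-1, -1, 112], 0],
  [[-1, -1, 112], 0],
])

```text
t: 9.43
ee_pos: [0.5131, -0.0348, 0.0215]
eef_rot: [[-0.0, 1.0, 0.001], [1.0, 0.0, -0.0], [-0.0, 0.001, -1.0]]
wrist_force: [-0.3, -0.1, 1.0]
width: 0.998
```

```bash
python3 go.py .5113 -.0343 .018 90; python3 look.py w10
```

```text
at [ 0.5131 -0.0348  0.0215] yaw 90.0 t 9.43 w 0.998 F [-0.3 -0.1  1. ] tilt [ 0.001 -0.    -1.   ]
shift [ 0.5 -1.8  3.5] turn 0.0
9.4333 [ 0.5131 -0.0348  0.0215]
```

View pics/w10.png

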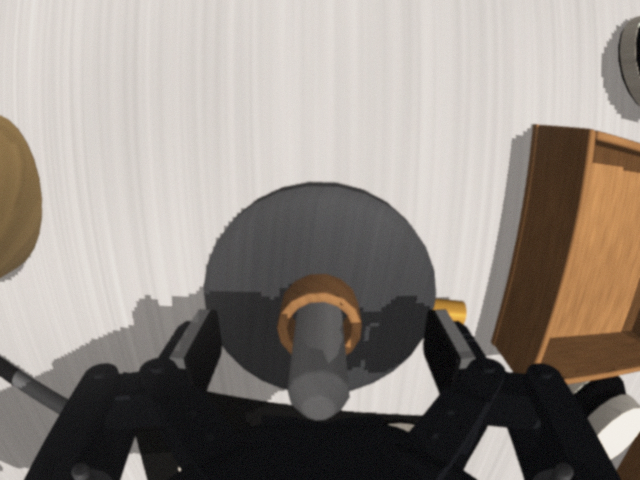

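Emit:
carry_out([
  [[0, -1.5, 3], 0],
  [[0, -1.5, 3], 0],
  [[0, -1.5, 3], 0],
  [[0, -1.5, 3], 0],
  [[0, -1.5, 3], 0],
  [[0, -1.5, 3], 0],
  [[0, -1.5, 3], 0],
  [[0, -1.5, 3], 0],
], hand=-1, squeeze=40)

```text
t: 10.15
ee_pos: [0.5113, -0.0348, 0.0185]
eef_rot: [[-0.0, 1.0, 0.001], [1.0, 0.0, -0.0], [-0.0, 0.001, -1.0]]
wrist_force: [-3.3, -0.8, 9.3]
width: 0.401
```

```bash
python3 go.py .5113 -.0343 .14 90; python3 look.py w11
```

```text
at [ 0.5113 -0.0348  0.0185] yaw 90.0 t 10.15 w 0.401 F [-3.3 -0.8  9.3] tilt [ 0.001 -0.    -1.   ]
shift [ 4.000e-01  1.000e-01 -1.215e+02] turn 0.0
10.15 [ 0.5113 -0.0348  0.0185]
```

View pics/w11.png

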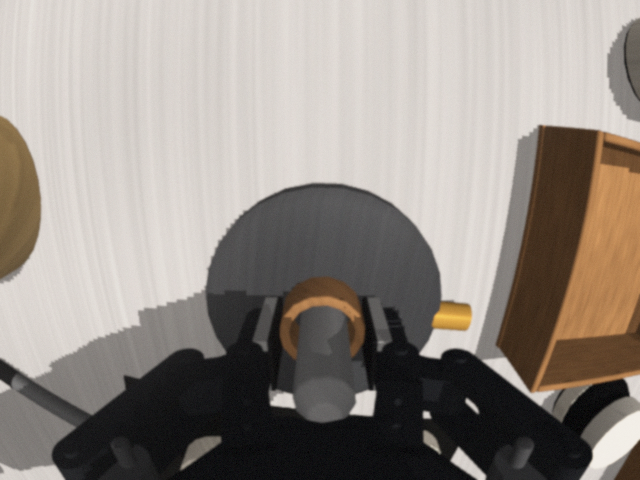

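Emit:
carry_out([
  [[0, 0, -15], 0],
  [[0, 0, -35], 0],
  [[0, 0, -60], 0],
  [[0, 0, -85], 0],
  [[0, 0, -110], 0],
  [[0, 0, -125], 0],
  [[0, 0, -125], 0],
])

```text
t: 10.78
ee_pos: [0.5132, -0.0347, 0.146]
eef_rot: [[-0.0, 1.0, 0.006], [1.0, 0.0, -0.0], [-0.0, 0.006, -1.0]]
wrist_force: [1.3, -0.0, 0.4]
width: 0.398
```

```bash
python3 go.py .67 -.012 .14 90; python3 look.py w12
```

```text
at [ 0.5132 -0.0347  0.146 ] yaw 90.0 t 10.78 w 0.398 F [ 1.3 -0.   0.4] tilt [ 0.006 -0.    -1.   ]
shift [ 22.7 156.8   6.9] turn 0.0
10.7833 [ 0.5132 -0.0347  0.146 ]
```

View pics/w12.png

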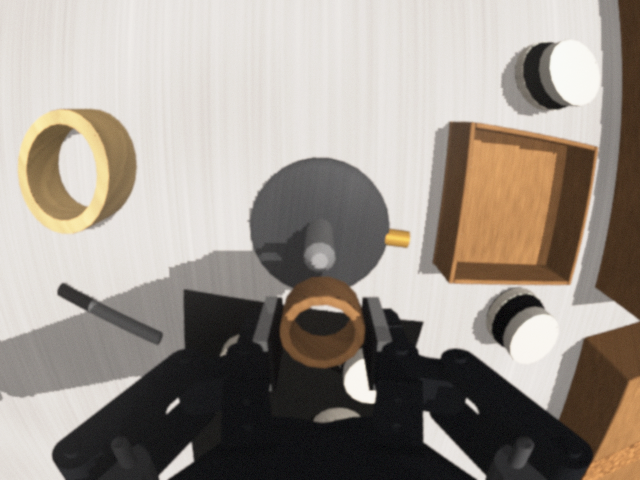

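```bash
python3 - <<'E'
from h import *
q=np.array([watz('w12',*p,.045)[:2] for p in [(474,123),(598,148),(572,284),(450,283)]]);print(q,q.mean(0))
E
```

```text
[[ 0.61657108  0.0512017 ]
 [ 0.73341168  0.04439655]
 [ 0.72894958 -0.07296263]
 [ 0.60894991 -0.06685453]] [ 0.67197056 -0.01105473]
```

Emit:
carry_out([
  [[22, 40, 0], 0],
  [[22, 80, 0], 0],
  [[22, 120, 0], 0],
  [[22, 156, 0], 0],
  [[22, 156, 0], 0],
  [[22, 156, 0], 0],
])

```text
t: 11.33
ee_pos: [0.6673, -0.0124, 0.1403]
eef_rot: [[-0.0, 1.0, -0.002], [1.0, 0.0, 0.0], [0.0, -0.002, -1.0]]
wrist_force: [-0.1, -1.0, -1.4]
width: 0.394
```

```bash
python3 go.py .669 -.012 .02 90; python3 look.py w13
```

```text
at [ 0.6673 -0.0124  0.1403] yaw 90.0 t 11.33 w 0.394 F [-0.1 -1.  -1.4] tilt [-0.002  0.    -1.   ]
shift [  0.3   1.9 120.3] turn 0.0
11.3333 [ 0.6673 -0.0124  0.1403]
```

View pics/w13.png

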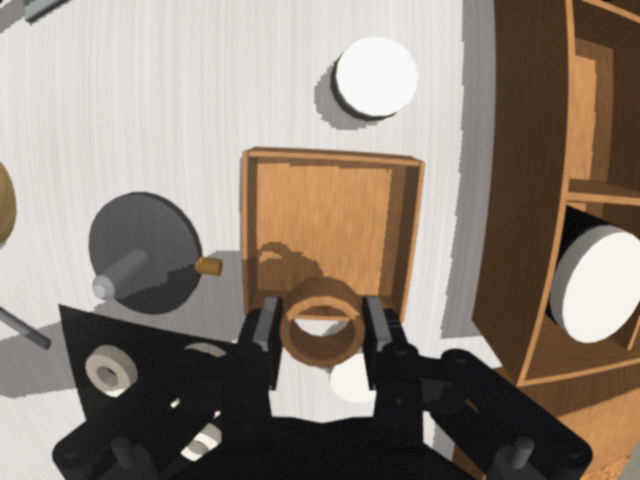

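Emit:
carry_out([
  [[1, 3, 40], 0],
  [[1, 3, 75], 0],
  [[1, 3, 100], 0],
  [[1, 3, 116], 0],
  [[1, 3, 116], 0],
  [[1, 3, 116], 0],
])

```text
t: 11.88
ee_pos: [0.669, -0.0116, 0.0265]
eef_rot: [[-0.001, 1.0, -0.001], [1.0, 0.001, -0.0], [-0.0, -0.001, -1.0]]
wrist_force: [0.4, -0.4, 0.1]
width: 0.397
```

Emit:
carry_out([
  [[0, 0, 0], 0],
  [[0, 0, 0], 0],
  [[0, 0, 0], 0],
  [[0, 0, 0], 0],
], hand=0.3)

```text
t: 12.22
ee_pos: [0.6708, -0.0116, 0.028]
eef_rot: [[-0.0, 1.0, 0.002], [1.0, 0.0, -0.0], [-0.0, 0.002, -1.0]]
wrist_force: [-0.4, -0.7, -1.3]
width: 0.654
```

```bash
python3 go.py; python3 look.py w14
```

```text
at [ 0.6708 -0.0116  0.028 ] yaw 90.0 t 12.22 w 0.654 F [-0.4 -0.7 -1.3] tilt [ 0.002 -0.    -1.   ]
12.2167 [ 0.6708 -0.0116  0.028 ]
```

View pics/w14.png

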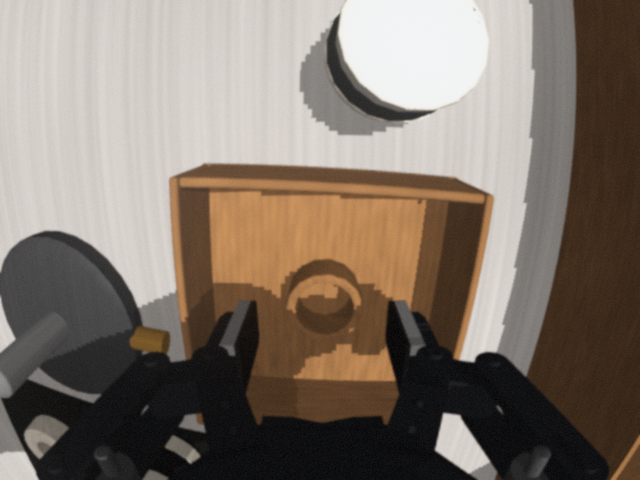

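Emit:
carry_out([
  [[0, 0, -40], 0],
  [[0, 0, -80], 0],
  [[0, 0, -130], 0],
  [[-40, -20, -160], 0],
  [[-80, -50, -170], 0],
  [[-120, -90, -170], 0],
  [[-160, -120, -170], 0],
  [[-200, -150, -170], 0],
])

```text
t: 12.93
ee_pos: [0.5527, -0.1696, 0.1966]
eef_rot: [[-0.001, 1.0, 0.002], [1.0, 0.001, -0.001], [-0.001, 0.002, -1.0]]
wrist_force: [0.6, -0.3, 0.0]
width: 0.649
```

```bash
python3 go.py .475 -.3 .2 90
```

```text
at [ 0.5527 -0.1696  0.1966] yaw 90.1 t 12.93 w 0.649 F [ 0.6 -0.3  0. ] tilt [ 0.002 -0.001 -1.   ]
shift [-130.3  -77.8   -3.4] turn 0.1
```

Emit:
carry_out([
  [[-100, -65, 0], 0],
  [[-100, -65, 0], 0],
  [[-100, -65, 0], 0],
  [[-100, -65, 0], 0],
  [[-100, -65, 0], 0],
  [[-100, -65, 0], 0],
  [[-100, -65, 0], 0],
], hand=1)

```text
t: 13.52
ee_pos: [0.4899, -0.2668, 0.1957]
eef_rot: [[-0.003, 1.0, 0.001], [1.0, 0.003, 0.001], [0.001, 0.001, -1.0]]
wrist_force: [-0.1, 0.0, -0.2]
width: 0.997
```

```bash
python3 go.py; python3 look.py w15;python3 meas.py w15
```

```text
at [ 0.4899 -0.2668  0.1957] yaw 90.2 t 13.52 w 0.997 F [-0.1  0.  -0.2] tilt [ 0.001  0.001 -1.   ]
13.5167 [ 0.4899 -0.2668  0.1957]
table z 0.0006
roll [144.  73.] 483 [ 0.2638 -0.2712  0.1607] 0.0025
roll [271.  98.] 2621 [ 0.4457 -0.1626  0.0278] 0.0002
roll [367. 203.] 2479 [ 0.5288 -0.2539  0.0279] 0.0003
roll [249. 267.] 2088 [ 0.4201 -0.3153  0.0283] 0.0008
jar [560.  70.] 1987 [ 0.6947 -0.1224  0.0258] 0.0003
jar [409.  80.] 3287 [ 0.5551 -0.1489  0.0257] 0.0001
jar [362. 312.] 2472 [ 0.5243 -0.3445  0.0263] 0.0007
jar [624. 400.] 411 [ 0.9228 -0.5173  0.0269] 0.0015
orange [572.  13.] 94 [566   3  12  20]
orange [627.  61.] 192 [621  45  14  31]
orange [630. 138.] 115 [624 130  12  21]
orange [626. 186.] 258 [620 160  14  50]
orange [611. 293.] 875 [595 241  32 111]
orange [492. 458.] 451 [466 450  51  17]
```

View pics/w15.png

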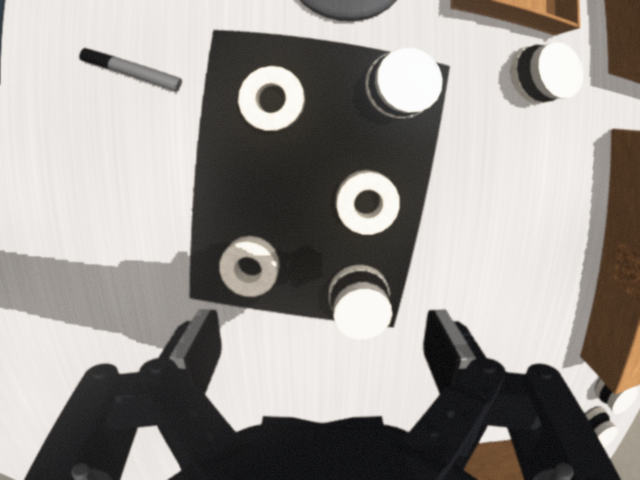

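```bash
python3 go.py .4457 -.1626 .08 90
```

```text
at [ 0.4899 -0.2667  0.1956] yaw 90.2 t 13.57 w 0.998 F [ 0.3 -0.8 -0.3] tilt [ 0.001  0.001 -1.   ]
shift [104.2 -43.9 115.7] turn 0.2
```

Emit:
carry_out([
  [[35, -15, 30], 0.2],
  [[70, -30, 70], 0.2],
  [[104, -44, 105], 0.2],
  [[104, -44, 115], 0.2],
  [[104, -44, 115], 0.2],
  [[104, -44, 115], 0.2],
])

```text
t: 14.07
ee_pos: [0.4439, -0.1617, 0.0793]
eef_rot: [[-0.002, 1.0, -0.003], [1.0, 0.002, 0.002], [0.002, -0.003, -1.0]]
wrist_force: [0.7, -0.1, 0.8]
width: 1.001
```

```bash
python3 go.py .4457 -.1626 .004 90;python3 look.py w16;
```

```text
at [ 0.4439 -0.1617  0.0793] yaw 90.1 t 14.07 w 1.001 F [ 0.7 -0.1  0.8] tilt [-0.003  0.002 -1.   ]
shift [-1.   2.1 75.3] turn 0.1
14.0667 [ 0.4439 -0.1617  0.0793]
```

View pics/w16.png

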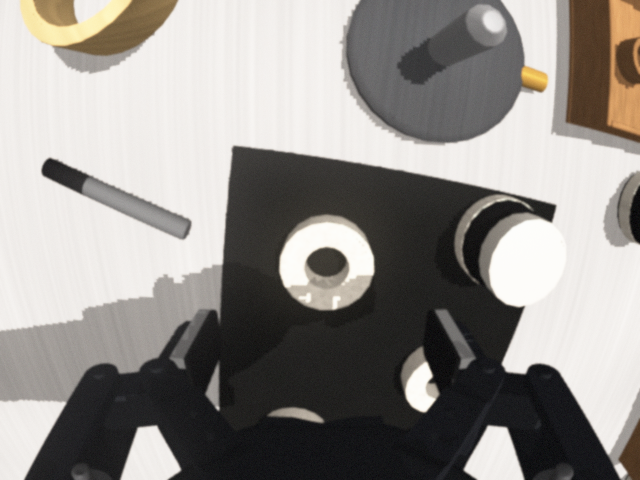

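Emit:
carry_out([
  [[-1, 2, 30], 0],
  [[-1, 2, 55], 0],
  [[-1, 2, 70], 0],
  [[-1, 2, 75], 0],
  [[-1, 2, 75], 0],
  [[-1, 2, 75], 0],
])

```text
t: 14.62
ee_pos: [0.4481, -0.1661, 0.0064]
eef_rot: [[0.003, 1.0, 0.002], [1.0, -0.003, -0.001], [-0.001, 0.002, -1.0]]
wrist_force: [-0.3, -0.9, 0.5]
width: 1.004
```

```bash
python3 go.py .4457 -.1626 .004 90;python3 look.py w17; python3 meas.py w17
```

```text
at [ 0.4481 -0.1661  0.0064] yaw 89.8 t 14.62 w 1.004 F [-0.3 -0.9  0.5] tilt [ 0.002 -0.001 -1.   ]
shift [ 3.5 -2.4  2.4] turn -0.2
14.6167 [ 0.4481 -0.1661  0.0064]
table z 0.0008
roll [ 63. 242.] 1660 [ 0.3791 -0.0147  0.1257] 0.0035
roll [554. 229.] 346 [ 0.5486 -0.1366  0.0201] 0.0005
roll [318. 315.] 10645 [ 0.4453 -0.1607  0.0281] 0.0008
roll [494. 448.] 1037 [ 0.5378 -0.2514  0.0194] 0.0023
jar [600. 315.] 7629 [ 0.5549 -0.1468  0.0268] 0.0017
foot [475.  62.] 26055 [ 0.5089 -0.0355  0.0537] 0.0003
orange [13.  9.] 552 [ 0  0 38 28]
```

View pics/w17.png

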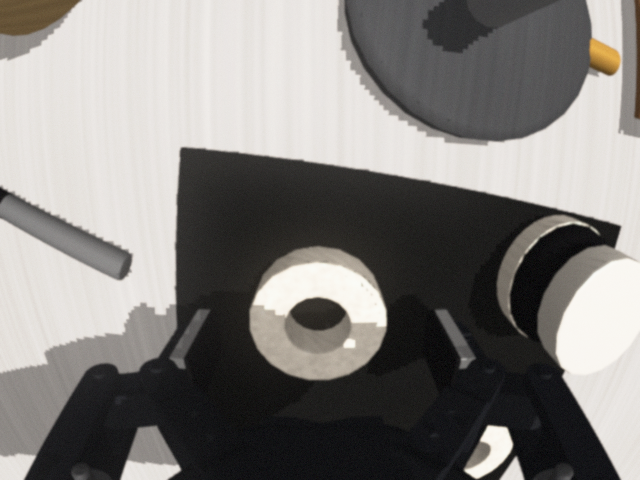

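Emit:
carry_out([
  [[4, -2, 2], 0],
  [[4, -2, 2], 0],
])

```text
t: 14.83
ee_pos: [0.445, -0.161, 0.0041]
eef_rot: [[0.003, 1.0, 0.001], [1.0, -0.003, -0.0], [-0.0, 0.001, -1.0]]
wrist_force: [-0.3, -0.2, 0.3]
width: 0.999
```

Emit:
carry_out([
  [[0, 0, 0], 0],
  [[0, 0, 0], 0],
  [[0, 0, 0], 0],
  [[0, 0, 0], 0],
  [[0, 0, 0], 0],
  [[0, 0, 0], 0],
], hand=-1, squeeze=50)

```text
t: 15.33
ee_pos: [0.445, -0.1616, 0.0044]
eef_rot: [[0.003, 1.0, 0.0], [1.0, -0.003, -0.0], [-0.0, 0.0, -1.0]]
wrist_force: [-2.6, 0.9, 13.4]
width: 0.634
```

```bash
python3 go.py ;python3 look.py w18; python3 meas.py w18 | grep -E "roll|table"
```

```text
at [ 0.445  -0.1616  0.0044] yaw 89.8 t 15.33 w 0.634 F [-2.6  0.9 13.4] tilt [ 0. -0. -1.]
15.3333 [ 0.445  -0.1616  0.0044]
table z 0.0007
roll [ 64. 251.] 1921 [ 0.3516 -0.0714  0.0678] 0.0032
roll [549. 248.] 749 [ 0.5487 -0.1415  0.0258] 0.0008
roll [322. 328.] 11142 [ 0.4435 -0.1604  0.0284] 0.0008
roll [457. 443.] 889 [ 0.5161 -0.2333  0.0142] 0.0022
```

View pics/w18.png

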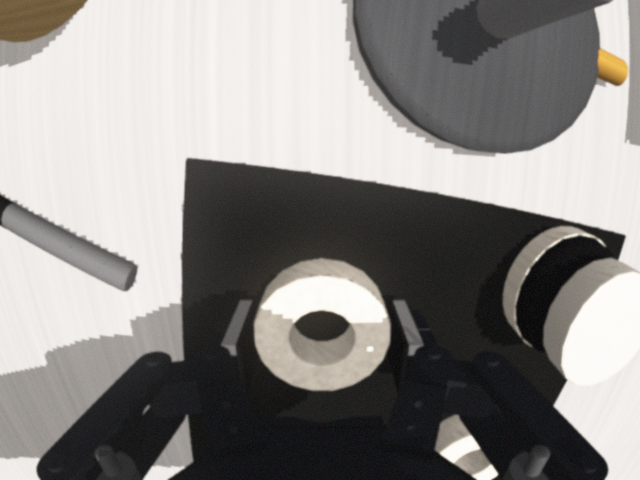

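Emit:
carry_out([
  [[0, 0, -20], 0],
  [[0, 0, -50], 0],
  [[0, 0, -85], 0],
  [[0, 0, -120], 0],
  [[0, 0, -140], 0],
  [[0, 0, -140], 0],
])

```text
t: 15.88
ee_pos: [0.4475, -0.1624, 0.1476]
eef_rot: [[0.003, 1.0, 0.007], [1.0, -0.003, -0.003], [-0.003, 0.007, -1.0]]
wrist_force: [1.0, -0.1, -0.4]
width: 0.64
```

```bash
python3 go.py .511 -.0342 .135 90
```

```text
at [ 0.4475 -0.1624  0.1476] yaw 89.8 t 15.88 w 0.64 F [ 1.  -0.1 -0.4] tilt [ 0.007 -0.003 -1.   ]
shift [128.5  63.   12.7] turn -0.2
```

Emit:
carry_out([
  [[30, 15, 0], -0.2],
  [[65, 32, 5], -0.2],
  [[100, 48, 10], -0.2],
  [[128, 62, 15], -0.2],
  [[128, 62, 15], -0.2],
  [[128, 62, 15], -0.2],
  [[128, 62, 15], -0.2],
])

```text
t: 16.47
ee_pos: [0.5062, -0.0343, 0.1276]
eef_rot: [[-0.0, 1.0, -0.002], [1.0, 0.0, -0.001], [-0.001, -0.002, -1.0]]
wrist_force: [0.3, -0.5, -0.4]
width: 0.635
```

```bash
python3 go.py .511 -.0342 .1 90; python3 look.py w19;python3 meas.py w19 | grep -E "foot|roll"
```

```text
at [ 0.5062 -0.0343  0.1276] yaw 90.0 t 16.47 w 0.635 F [ 0.3 -0.5 -0.4] tilt [-0.002 -0.001 -1.   ]
shift [ 0.2  4.9 27.6] turn 0.0
16.4667 [ 0.5062 -0.0343  0.1276]
foot [330. 218.] 12237 [ 0.5103 -0.0331  0.0537] 0.0003
```

View pics/w19.png

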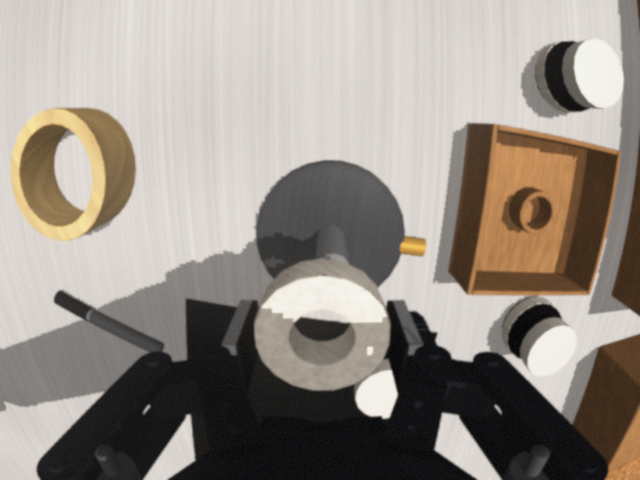

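Emit:
carry_out([
  [[0, 5, 15], 0],
  [[0, 5, 15], 0],
  [[0, 5, 15], 0],
])

```text
t: 16.77
ee_pos: [0.5111, -0.035, 0.113]
eef_rot: [[0.001, 1.0, -0.002], [1.0, -0.001, -0.0], [-0.0, -0.002, -1.0]]
wrist_force: [-0.1, -0.4, -0.3]
width: 0.633
```

```bash
python3 go.py .511 -.0342 .09 90; python3 look.py w20;python3 -c "
import cv2
a=cv2.imread('pics/w20.png')[230:410,220:430];cv2.imwrite('pics/w20c.png',cv2.resize(a,None,fx=3,fy=3,interpolation=cv2.INTER_CUBIC))"
```

```text
at [ 0.5111 -0.035   0.113 ] yaw 89.9 t 16.77 w 0.633 F [-0.1 -0.4 -0.3] tilt [-0.002 -0.    -1.   ]
shift [ 0.8 -0.  23. ] turn -0.1
16.7667 [ 0.5111 -0.035   0.113 ]
```

View pics/w20c.png

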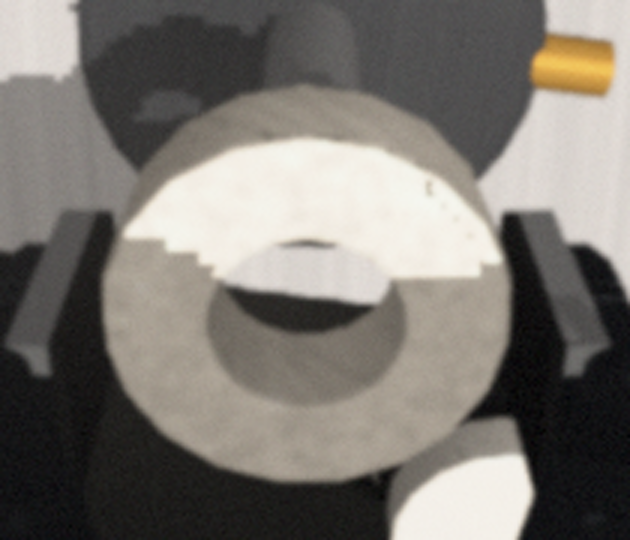

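```bash
python3 - <<'E'
from h import *
for q in [(207,323),(406,323),(306,240),(306,407),(103,300),(512,300),(307,138),(307,483)]:
    print(q,watz('w20',220+q[0]/3,230+q[1]/3,.1306)[:2])
E
```

```text
(207, 323) [ 0.49665691 -0.03553907]
(406, 323) [ 0.52307862 -0.03559182]
(306, 240) [ 0.50983671 -0.02280034]
(306, 407) [ 0.50976545 -0.04954998]
(103, 300) [ 0.48290364 -0.03222754]
(512, 300) [ 0.53711285 -0.03234627]
(307, 138) [ 0.50999704 -0.00859145]
(307, 483) [ 0.50987295 -0.06377624]
```

Emit:
carry_out([
  [[2, 1, 0], 0],
  [[2, 1, 12], 0],
  [[2, 1, 24], 0],
  [[2, 1, 36], 0],
  [[2, 1, 46], 0],
  [[2, 1, 46], 0],
])

```text
t: 17.32
ee_pos: [0.5111, -0.0315, 0.0648]
eef_rot: [[-0.001, 1.0, -0.005], [1.0, 0.001, 0.0], [0.0, -0.005, -1.0]]
wrist_force: [-0.4, 0.5, -0.1]
width: 0.635
```

```bash
python3 go.py .512 -.033 .0175 90; python3 look.py w21
```

```text
at [ 0.5111 -0.0315  0.0648] yaw 90.0 t 17.32 w 0.635 F [-0.4  0.5 -0.1] tilt [-0.005  0.    -1.   ]
shift [-1.5  1.1 47.3] turn 0.0
17.3167 [ 0.5111 -0.0315  0.0648]
```

View pics/w21.png

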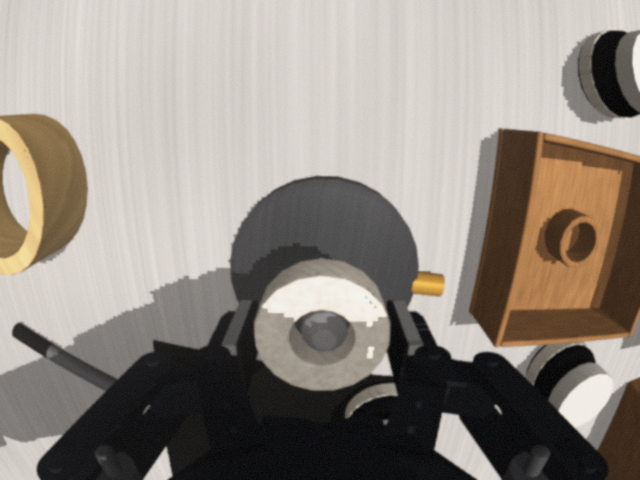

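Spindle tip is in the hole and centred. Lower fully.

Emit:
carry_out([
  [[-1, 0.5, 15], 0],
  [[-1, 0.5, 30], 0],
  [[-1, 0.5, 40], 0],
  [[-1, 0.5, 46], 0],
  [[-1, 0.5, 46], 0],
])

```text
t: 17.78
ee_pos: [0.5129, -0.0325, 0.0205]
eef_rot: [[-0.001, 1.0, -0.002], [1.0, 0.001, 0.0], [0.0, -0.002, -1.0]]
wrist_force: [-0.3, -0.6, -1.0]
width: 0.637
```

Emit:
carry_out([
  [[0, 0, 0], 0],
  [[0, 0, 0], 0],
  [[0, 0, 0], 0],
  [[0, 0, 0], 0],
], hand=0.9)

```text
t: 18.12
ee_pos: [0.5141, -0.0327, 0.0221]
eef_rot: [[-0.0, 1.0, 0.001], [1.0, 0.0, -0.0], [-0.0, 0.001, -1.0]]
wrist_force: [1.0, -0.5, -0.6]
width: 0.951
```

```bash
python3 go.py .511 -.034 .13 90; python3 look.py w22
```

```text
at [ 0.5141 -0.0327  0.0221] yaw 90.0 t 18.12 w 0.951 F [ 1.  -0.5 -0.6] tilt [ 0.001 -0.    -1.   ]
shift [  -1.3   -3.  -107.9] turn 0.0
18.1167 [ 0.5141 -0.0327  0.0221]
```

View pics/w22.png

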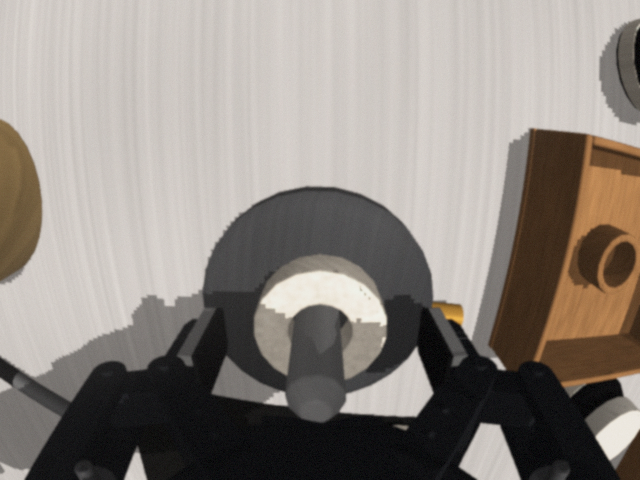

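Emit:
carry_out([
  [[0, -3, -30], 0],
  [[0, -3, -70], 0],
  [[0, -3, -110], 0],
  [[-20, -5, -145], 0],
  [[-60, -12, -170], 0],
  [[-100, -20, -172], 0],
  [[-140, -25, -172], 0],
  [[-180, -28, -172], 0],
], hand=1)

```text
t: 18.83
ee_pos: [0.4853, -0.213, 0.1949]
eef_rot: [[-0.001, 1.0, 0.002], [1.0, 0.001, -0.001], [-0.001, 0.002, -1.0]]
wrist_force: [1.6, 0.6, -0.2]
width: 1.004
```

```bash
python3 go.py .50 -.2668 .19 90
```

```text
at [ 0.4853 -0.213   0.1949] yaw 90.1 t 18.83 w 1.004 F [ 1.6  0.6 -0.2] tilt [ 0.002 -0.001 -1.   ]
shift [-53.8  14.6   5. ] turn 0.1
```

Emit:
carry_out([
  [[-40, 15, 0], 0.1],
  [[-54, 15, 0], 0.1],
  [[-54, 15, 0], 0.1],
  [[-54, 15, 0], 0.1],
])

```text
t: 19.17
ee_pos: [0.5005, -0.2656, 0.1934]
eef_rot: [[0.003, 1.0, -0.0], [1.0, -0.003, 0.0], [0.0, -0.0, -1.0]]
wrist_force: [-0.1, 0.5, -0.2]
width: 1.001
```

```bash
python3 look.py w23;python3 meas.py w23|grep -E "roll|jar|foot"; python3 go.py .5288 -.2539 .08 90
```

```text
19.1667 [ 0.5005 -0.2656  0.1934]
roll [133.  76.] 512 [ 0.2777 -0.2419  0.1286] 0.0033
roll [356. 204.] 2535 [ 0.529  -0.2538  0.0279] 0.0003
roll [238. 270.] 2101 [ 0.4202 -0.3155  0.0283] 0.0008
jar [551.  67.] 2119 [ 0.6945 -0.1224  0.0258] 0.0005
jar [395.  80.] 3404 [ 0.5552 -0.1491  0.0257] 0.0002
jar [351. 314.] 2526 [ 0.5243 -0.3444  0.0266] 0.0008
jar [622. 402.] 426 [ 0.9232 -0.5173  0.0265] 0.002
at [ 0.5007 -0.264   0.1934] yaw 90.0 t 19.22 w 1.003 F [-0.4  0.3 -0.2] tilt [-0.     0.001 -1.   ]
shift [ 10.   28.1 113.4] turn -0.0
```

View pics/w23.png

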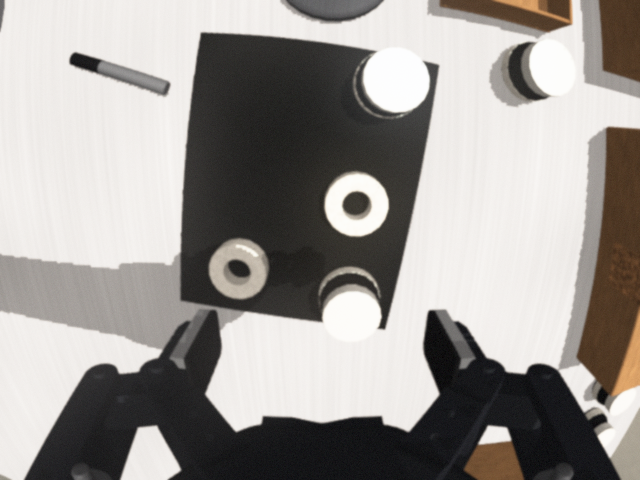

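Emit:
carry_out([
  [[10, 28, 40], 0],
  [[10, 28, 80], 0],
  [[10, 28, 120], 0],
  [[10, 28, 150], 0],
  [[10, 28, 160], 0],
  [[10, 28, 160], 0],
  [[10, 28, 160], 0],
])

```text
t: 19.8
ee_pos: [0.5298, -0.2541, 0.0346]
eef_rot: [[-0.0, 1.0, 0.001], [1.0, 0.0, 0.0], [0.0, 0.001, -1.0]]
wrist_force: [0.9, 0.2, 0.3]
width: 1.001
```

```bash
python3 look.py w24; python3 go.py .529 -.2539 .004 90
```

```text
19.8 [ 0.5298 -0.2541  0.0346]
at [ 0.5305 -0.2549  0.0356] yaw 90.0 t 19.85 w 1.001 F [-0.9 -0.2 -0.5] tilt [ 0.003 -0.001 -1.   ]
shift [ 1.  -1.6 31.6] turn -0.0
```

View pics/w24.png

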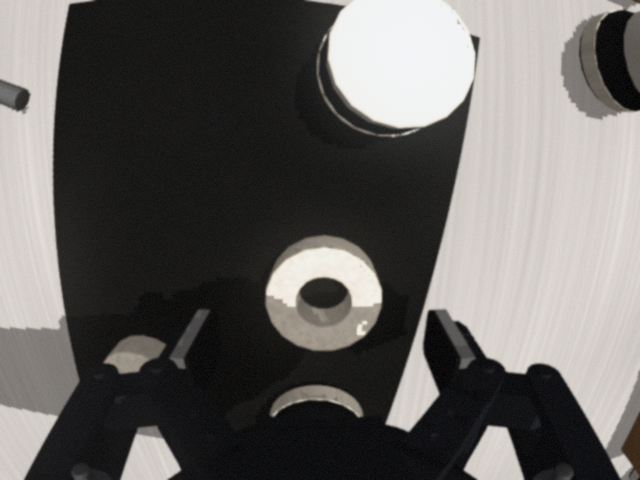

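Emit:
carry_out([
  [[1, -1, 20], 0],
  [[1, -1, 30], 0],
  [[1, -1, 32], 0],
  [[1, -1, 32], 0],
])

```text
t: 20.18
ee_pos: [0.528, -0.2542, 0.0021]
eef_rot: [[0.001, 1.0, 0.0], [1.0, -0.001, -0.0], [-0.0, 0.0, -1.0]]
wrist_force: [-0.8, 0.2, 0.5]
width: 0.999
```

```bash
python3 go.py .529 -.2539 .004 90
```

```text
at [ 0.528  -0.2542  0.0021] yaw 89.9 t 20.18 w 0.999 F [-0.8  0.2  0.5] tilt [ 0. -0. -1.]
shift [ 0.3  1.  -1.9] turn -0.1
```

Emit:
carry_out([
  [[0, 1, -2], 0],
  [[0, 1, -2], 0],
  [[0, 1, -2], 0],
  [[0, 1, -2], 0],
  [[0, 1, -2], 0],
  [[0, 1, -2], 0],
  [[0, 1, -2], 0],
], hand=-1, squeeze=50)

```text
t: 20.77
ee_pos: [0.5299, -0.2544, 0.005]
eef_rot: [[0.001, 1.0, 0.002], [1.0, -0.001, -0.001], [-0.001, 0.002, -1.0]]
wrist_force: [-1.6, 1.9, 9.3]
width: 0.627
```

```bash
python3 go.py
```

```text
at [ 0.5299 -0.2544  0.005 ] yaw 89.9 t 20.77 w 0.627 F [-1.6  1.9  9.3] tilt [ 0.002 -0.001 -1.   ]
```

Emit:
carry_out([
  [[0, 0, -20], 0],
  [[0, 0, -50], 0],
  [[0, 0, -85], 0],
  [[0, 0, -120], 0],
  [[10, -2, -135], 0],
  [[30, -5, -135], 0],
  [[60, -8, -135], 0],
  [[95, -10, -135], 0],
])

```text
t: 21.43
ee_pos: [0.5187, -0.1602, 0.1393]
eef_rot: [[0.005, 1.0, 0.001], [1.0, -0.005, -0.002], [-0.002, 0.001, -1.0]]
wrist_force: [1.6, 1.2, -2.1]
width: 0.626
```

```bash
python3 go.py .511 -.0342 .13 90; python3 look.py w25
```

```text
at [ 0.5187 -0.1602  0.1393] yaw 89.7 t 21.43 w 0.626 F [ 1.6  1.2 -2.1] tilt [ 0.001 -0.002 -1.   ]
shift [126.   -8.3   9.1] turn -0.3
21.4333 [ 0.5187 -0.1602  0.1393]
```

View pics/w25.png

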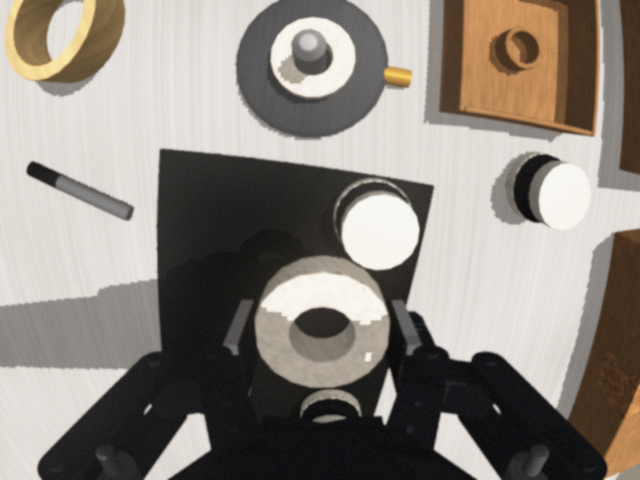

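Emit:
carry_out([
  [[35, -2, 5], -0.3],
  [[70, -4, 8], -0.3],
  [[105, -6, 12], -0.3],
  [[127, -7, 14], -0.3],
  [[127, -7, 20], -0.3],
  [[127, -7, 25], -0.3],
  [[127, -7, 25], -0.3],
])

```text
t: 22.07
ee_pos: [0.5115, -0.033, 0.1127]
eef_rot: [[-0.004, 1.0, -0.002], [1.0, 0.004, -0.001], [-0.001, -0.002, -1.0]]
wrist_force: [0.5, -0.2, -0.1]
width: 0.628
```

```bash
python3 go.py .512 -.0332 .09 90; python3 look.py w26;python3 -c "
import cv2
a=cv2.imread('pics/w26.png')[230:410,220:430];cv2.imwrite('pics/w26c.png',cv2.resize(a,None,fx=3,fy=3,interpolation=cv2.INTER_CUBIC))"
```

```text
at [ 0.5115 -0.033   0.1127] yaw 90.2 t 22.07 w 0.628 F [ 0.5 -0.2 -0.1] tilt [-0.002 -0.001 -1.   ]
shift [-0.2  0.5 22.7] turn 0.2
22.0667 [ 0.5115 -0.033   0.1127]
```

View pics/w26c.png

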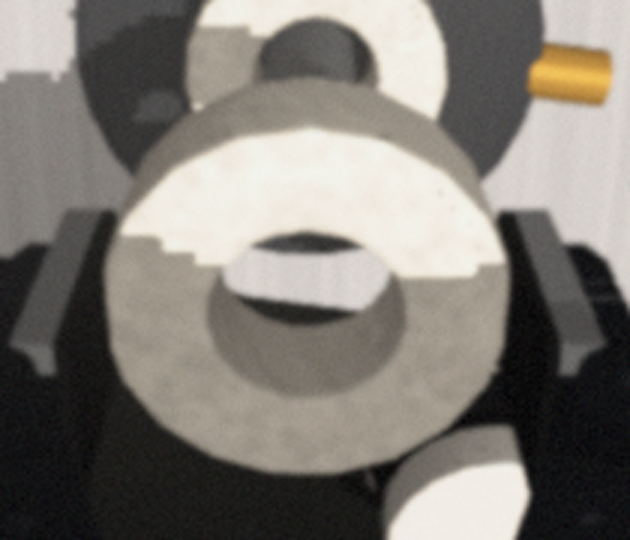

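Emit:
carry_out([
  [[-1, 0.5, 6], 0.2],
  [[-1, 0.5, 18], 0.2],
  [[-1, 0.5, 30], 0.2],
  [[-1, 0.5, 42], 0.2],
  [[-1, 0.5, 46], 0.2],
  [[-1, 0.5, 46], 0.2],
])

```text
t: 22.62
ee_pos: [0.5113, -0.033, 0.0656]
eef_rot: [[-0.001, 1.0, -0.003], [1.0, 0.001, 0.0], [0.0, -0.003, -1.0]]
wrist_force: [0.1, -0.0, -0.6]
width: 0.624
```

```bash
python3 go.py .512 -.034 .04 90; python3 look.py w27
```

```text
at [ 0.5113 -0.033   0.0656] yaw 90.0 t 22.62 w 0.624 F [ 0.1 -0.  -0.6] tilt [-0.003  0.    -1.   ]
shift [-1.   0.8 25.6] turn 0.0
22.6167 [ 0.5113 -0.033   0.0656]
```

View pics/w27.png

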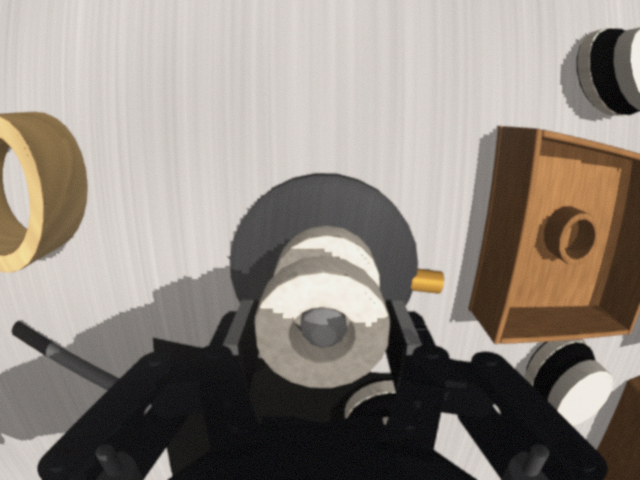

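Emit:
carry_out([
  [[-1, 0, 10], 0],
  [[-1, 0, 18], 0],
  [[-1, 0, 24], 0],
  [[-1, 0, 25], 0],
  [[-1, 0, 25], 0],
])

```text
t: 23.08
ee_pos: [0.5122, -0.034, 0.0419]
eef_rot: [[-0.001, 1.0, -0.001], [1.0, 0.001, 0.0], [0.0, -0.001, -1.0]]
wrist_force: [0.3, -1.1, -1.5]
width: 0.625
```

Emit:
carry_out([
  [[0, 0, 0], 0],
  [[0, 0, 0], 0],
  [[0, 0, 0], 0],
  [[0, 0, 0], 0],
], hand=0.9)

```text
t: 23.42
ee_pos: [0.513, -0.0341, 0.0428]
eef_rot: [[-0.001, 1.0, 0.001], [1.0, 0.001, -0.0], [-0.0, 0.001, -1.0]]
wrist_force: [-0.4, 0.8, 0.2]
width: 0.952
```

```bash
python3 go.py .511 -.034 .13 90; python3 look.py w28
```

```text
at [ 0.513  -0.0341  0.0428] yaw 90.0 t 23.42 w 0.952 F [-0.4  0.8  0.2] tilt [ 0.001 -0.    -1.   ]
shift [  0.1  -1.9 -87.2] turn 0.0
23.4167 [ 0.513  -0.0341  0.0428]
```

View pics/w28.png

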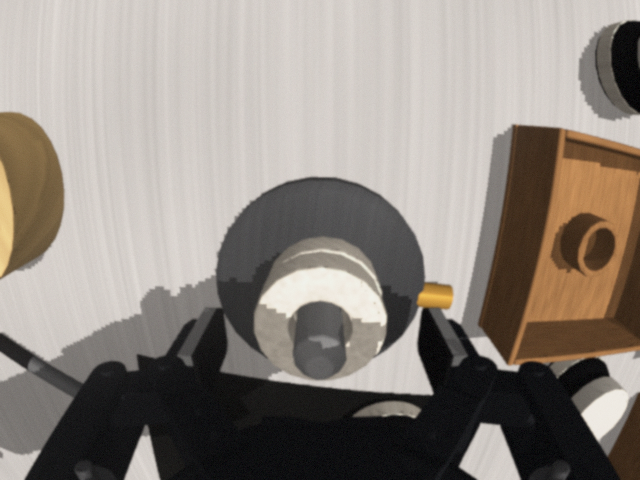

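Second roll is on. On to the third.

Emit:
carry_out([
  [[0, -2, -30], 0],
  [[0, -2, -70], 0],
  [[0, -2, -110], 0],
  [[-20, -12, -140], 0],
  [[-55, -30, -150], 0],
  [[-90, -48, -150], 0],
  [[-125, -60, -150], 0],
  [[-165, -65, -150], 0],
], hand=1)

```text
t: 24.13
ee_pos: [0.4459, -0.1999, 0.1931]
eef_rot: [[-0.002, 1.0, -0.0], [1.0, 0.002, -0.0], [-0.0, -0.0, -1.0]]
wrist_force: [0.8, 0.3, -0.2]
width: 1.0
```

Emit:
carry_out([
  [[-38, -10, 0], 0],
  [[-76, -20, 0], 0],
  [[-95, -20, 0], 0],
  [[-95, -20, 0], 0],
  [[-95, -20, 0], 0],
])

```text
t: 24.55
ee_pos: [0.4274, -0.2949, 0.1924]
eef_rot: [[0.002, 1.0, 0.0], [1.0, -0.002, 0.0], [0.0, 0.0, -1.0]]
wrist_force: [-0.0, 0.7, -1.5]
width: 1.0
```

```bash
python3 look.py w29;python3 meas.py w29|grep -E "roll|jar|foot"; python3 go.py .4202 -.3155 .035 90
```

```text
24.55 [ 0.4274 -0.2949  0.1924]
roll [205.  35.] 600 [ 0.2726 -0.2333  0.1209] 0.003
roll [314. 240.] 2425 [ 0.4195 -0.3159  0.0281] 0.0003
jar [484.  52.] 2790 [ 0.5547 -0.1493  0.026 ] 0.0003
jar [610.  53.] 1504 [ 0.694  -0.1227  0.026 ] 0.0006
jar [435. 283.] 2483 [ 0.5237 -0.3446  0.0264] 0.0008
at [ 0.4279 -0.2934  0.1924] yaw 90.0 t 24.6 w 1.003 F [-0.2  0.2  0.1] tilt [ 0.     0.001 -1.   ]
shift [-22.2  -7.8 157.4] turn 0.0
```

View pics/w29.png

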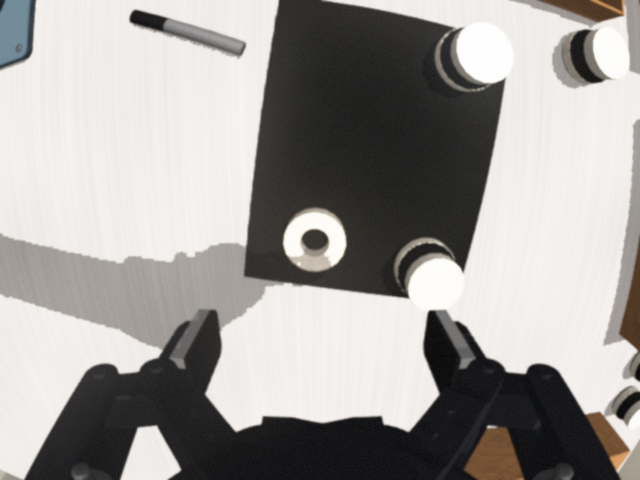

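Emit:
carry_out([
  [[-22, -8, 20], -7],
  [[-22, -8, 50], -14],
  [[-22, -8, 85], -21],
  [[-22, -8, 115], -25],
  [[-22, -8, 140], -25],
  [[-22, -8, 155], -25],
  [[-22, -8, 155], -25],
])

```text
t: 25.18
ee_pos: [0.4186, -0.3126, 0.0347]
eef_rot: [[-0.426, 0.905, -0.004], [0.905, 0.426, 0.004], [0.006, -0.002, -1.0]]
wrist_force: [-0.3, 0.0, 0.3]
width: 0.995
```

```bash
python3 look.py w30; python3 go.py .4199 -.3156 .004 115
```

```text
25.1833 [ 0.4186 -0.3126  0.0347]
at [ 0.4196 -0.3136  0.0364] yaw 115.2 t 25.23 w 1.002 F [ 1.  -0.4 -0.1] tilt [-0.002  0.003 -1.   ]
shift [-2.1 -0.6 32.4] turn 0.2
```

View pics/w30.png

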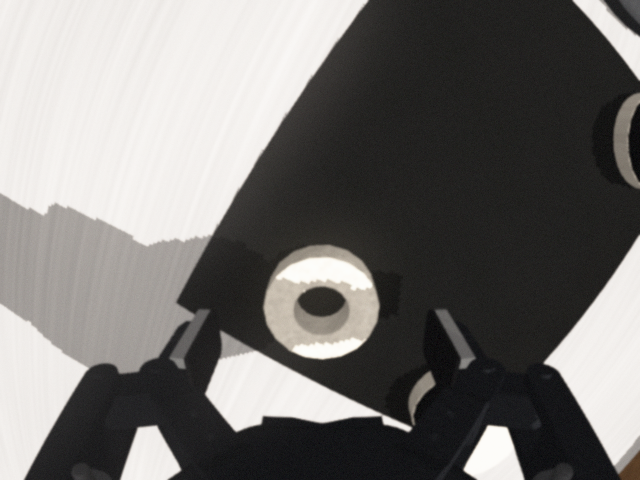

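Emit:
carry_out([
  [[-2, 0, 18], 0],
  [[-2, 0, 28], 0],
  [[-2, 0, 31], 0],
  [[-2, 0, 31], 0],
  [[-2, 0, 31], 0],
])

```text
t: 25.65
ee_pos: [0.4211, -0.3178, 0.0072]
eef_rot: [[-0.424, 0.906, 0.001], [0.906, 0.424, -0.0], [-0.001, 0.0, -1.0]]
wrist_force: [0.3, -0.1, 0.5]
width: 0.998
```

```bash
python3 go.py .4199 -.3156 .004 115
```

```text
at [ 0.4211 -0.3178  0.0072] yaw 115.1 t 25.65 w 0.998 F [ 0.3 -0.1  0.5] tilt [ 0.001 -0.    -1.   ]
shift [ 2.5 -0.2  3.2] turn 0.1
```

Emit:
carry_out([
  [[2.5, 0, 3], 0],
  [[2.5, 0, 3], 0],
  [[2.5, 0, 3], 0],
])

```text
t: 25.9
ee_pos: [0.4196, -0.3155, 0.0037]
eef_rot: [[-0.423, 0.906, 0.0], [0.906, 0.423, -0.0], [-0.0, 0.0, -1.0]]
wrist_force: [-0.7, -0.7, -0.0]
width: 0.998
```

Emit:
carry_out([
  [[0, 0, 0], 0],
  [[0, 0, 0], 0],
  [[0, 0, 0], 0],
  [[0, 0, 0], 0],
  [[0, 0, 0], 0],
  [[0, 0, 0], 0],
  [[0, 0, 0], 0],
], hand=-1)

```text
t: 26.48
ee_pos: [0.4196, -0.3158, 0.0042]
eef_rot: [[-0.423, 0.906, -0.0], [0.906, 0.423, -0.001], [-0.0, -0.0, -1.0]]
wrist_force: [-2.1, 1.5, 8.2]
width: 0.633
```

```bash
python3 go.py
```

```text
at [ 0.4196 -0.3158  0.0042] yaw 115.0 t 26.48 w 0.633 F [-2.1  1.5  8.2] tilt [-0.    -0.001 -1.   ]
```

Emit:
carry_out([
  [[0, 0, -20], 0],
  [[0, 0, -50], 0],
  [[0, 0, -85], 0],
  [[0, 0, -120], 5],
  [[0, 0, -145], 12],
  [[0, 0, -145], 19],
  [[0, 0, -145], 25],
  [[0, 0, -145], 25],
])

```text
t: 27.15
ee_pos: [0.4196, -0.3158, 0.149]
eef_rot: [[0.003, 1.0, 0.001], [1.0, -0.003, -0.001], [-0.001, 0.001, -1.0]]
wrist_force: [-0.5, 0.3, -1.7]
width: 0.632
```

```bash
python3 go.py .511 -.0342 .13 90; python3 look.py w31
```

```text
at [ 0.4196 -0.3158  0.149 ] yaw 89.8 t 27.15 w 0.632 F [-0.5  0.3 -1.7] tilt [ 0.001 -0.001 -1.   ]
shift [281.9  90.5  18.8] turn -0.2
27.15 [ 0.4196 -0.3158  0.149 ]
```

View pics/w31.png

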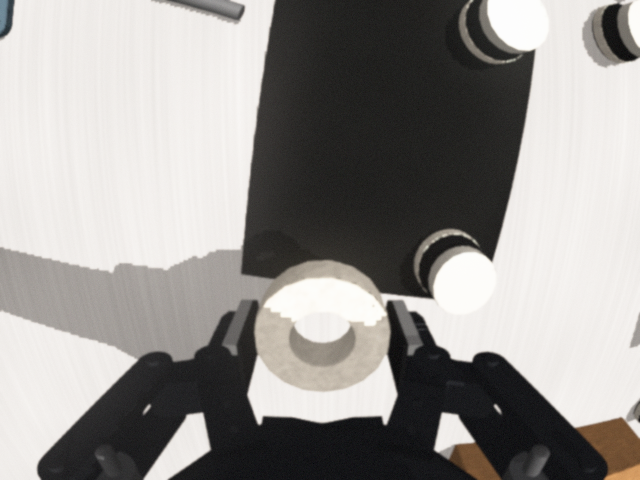

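Emit:
carry_out([
  [[35, 11, 0], -0.2],
  [[70, 22, 0], -0.2],
  [[105, 34, 0], -0.2],
  [[140, 45, 0], -0.2],
  [[175, 56, 0], -0.2],
  [[210, 68, 5], -0.2],
  [[245, 79, 10], -0.2],
  [[282, 91, 15], -0.2],
])

```text
t: 27.87
ee_pos: [0.5103, -0.0324, 0.1328]
eef_rot: [[-0.007, 1.0, -0.001], [1.0, 0.007, -0.0], [-0.0, -0.001, -1.0]]
wrist_force: [0.1, -0.9, -0.4]
width: 0.633
```

```bash
python3 go.py .512 -.0332 .115 90
```

```text
at [ 0.5103 -0.0324  0.1328] yaw 90.4 t 27.87 w 0.633 F [ 0.1 -0.9 -0.4] tilt [-0.001 -0.    -1.   ]
shift [-0.8  1.7 17.8] turn 0.4
```

Emit:
carry_out([
  [[-1, 1.5, 10], 0.4],
  [[-1, 1.5, 20], 0.4],
  [[-1, 1.5, 20], 0.4],
  [[-1, 1.5, 20], 0.4],
])

```text
t: 28.2
ee_pos: [0.5107, -0.036, 0.1125]
eef_rot: [[0.003, 1.0, -0.003], [1.0, -0.003, -0.001], [-0.001, -0.003, -1.0]]
wrist_force: [0.2, 0.1, -0.3]
width: 0.633
```

```bash
python3 go.py .512 -.0332 .115 90; python3 look.py w32; python3 -c "
import cv2
a=cv2.imread('pics/w32.png')[230:410,220:430];cv2.imwrite('pics/w32c.png',cv2.resize(a,None,fx=3,fy=3,interpolation=cv2.INTER_CUBIC))"
```

```text
at [ 0.5107 -0.036   0.1125] yaw 89.8 t 28.2 w 0.633 F [ 0.2  0.1 -0.3] tilt [-0.003 -0.001 -1.   ]
shift [ 2.9  1.3 -2.5] turn -0.2
28.2 [ 0.5107 -0.036   0.1125]
```

View pics/w32c.png

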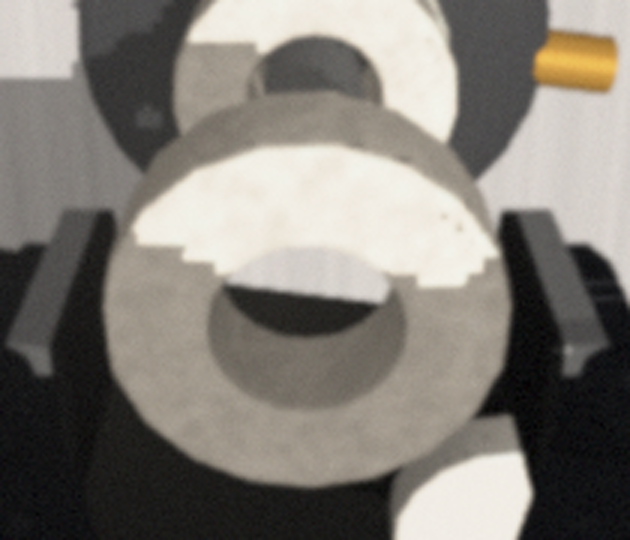

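Emit:
carry_out([
  [[3.5, 1, 0], 0],
  [[3.5, 1, 0], 0],
  [[3.5, 1, 10], 0],
  [[3.5, 1, 18], 0],
  [[3.5, 1, 26], 0],
  [[3.5, 1, 34], 0],
  [[3.5, 1, 34], 0],
])

```text
t: 28.83
ee_pos: [0.5115, -0.0311, 0.0774]
eef_rot: [[0.003, 1.0, -0.003], [1.0, -0.003, 0.0], [0.0, -0.003, -1.0]]
wrist_force: [-1.0, -0.0, -0.2]
width: 0.628
```

```bash
python3 go.py .512 -.0322 .062 90; python3 look.py w33
```

```text
at [ 0.5115 -0.0311  0.0774] yaw 89.8 t 28.83 w 0.628 F [-1.  -0.  -0.2] tilt [-0.003  0.    -1.   ]
shift [-1.1  0.6 15.4] turn -0.2
28.8333 [ 0.5115 -0.0311  0.0774]
```

View pics/w33.png

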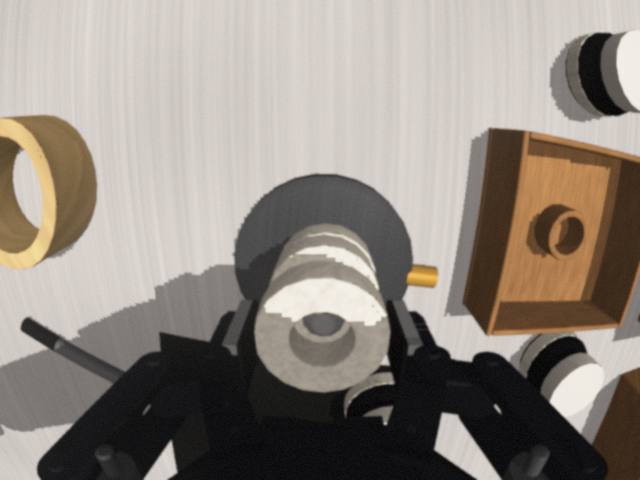

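Emit:
carry_out([
  [[-0.5, 0.5, 6], 0],
  [[-0.5, 0.5, 11], 0],
  [[-0.5, 0.5, 15], 0],
  [[-0.5, 0.5, 15], 0],
  [[-0.5, 0.5, 15], 0],
])

```text
t: 29.3
ee_pos: [0.5133, -0.0316, 0.0642]
eef_rot: [[0.003, 1.0, -0.0], [1.0, -0.003, -0.0], [-0.0, -0.0, -1.0]]
wrist_force: [1.2, -0.1, -1.2]
width: 0.629
```

```bash
python3 go.py .512 -.0322 .0585 90; python3 look.py w34
```

```text
at [ 0.5133 -0.0316  0.0642] yaw 89.8 t 29.3 w 0.629 F [ 1.2 -0.1 -1.2] tilt [-0. -0. -1.]
shift [-0.6 -1.3  5.7] turn -0.2
29.3 [ 0.5133 -0.0316  0.0642]
```

View pics/w34.png

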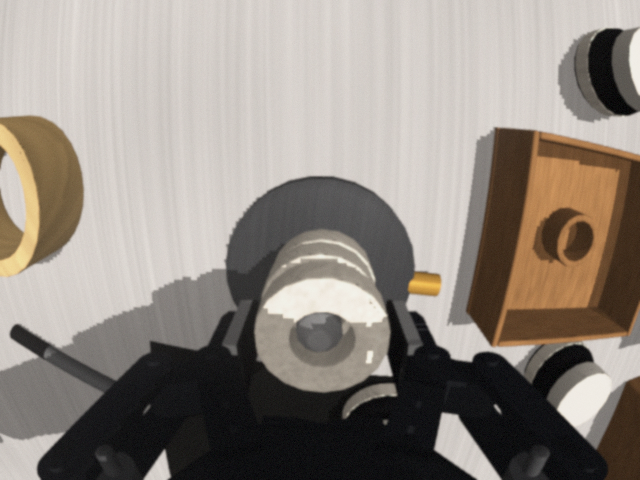

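Well centred; lower a bit more and release.

Emit:
carry_out([
  [[0, -1, 3], 0],
  [[0, -1, 5], 0],
  [[0, -1, 5], 0],
  [[0, -1, 5], 0],
])

```text
t: 29.68
ee_pos: [0.5123, -0.0316, 0.0593]
eef_rot: [[0.003, 1.0, -0.0], [1.0, -0.003, -0.0], [-0.0, -0.0, -1.0]]
wrist_force: [0.1, -0.6, -1.0]
width: 0.635
```

Emit:
carry_out([
  [[0, 0, 0], 0],
  [[0, 0, 0], 0],
  [[0, 0, 0], 0],
  [[0, 0, 0], 0],
], hand=0.9)

```text
t: 30.02
ee_pos: [0.5126, -0.0316, 0.0596]
eef_rot: [[0.003, 1.0, 0.0], [1.0, -0.003, -0.0], [-0.0, 0.0, -1.0]]
wrist_force: [-0.5, -0.7, -0.2]
width: 0.95
```

Emit:
carry_out([
  [[0, -1, -30], 0],
  [[0, -1, -65], 0],
  [[0, -1, -95], 0],
  [[0, -1, -95], 0],
  [[0, -1, -95], 0],
])

```text
t: 30.43
ee_pos: [0.5128, -0.0317, 0.1562]
eef_rot: [[0.003, 1.0, 0.004], [1.0, -0.003, -0.0], [-0.0, 0.004, -1.0]]
wrist_force: [0.1, 0.2, -0.5]
width: 0.947
```

```bash
python3 look.py w35; python3 look.py side35 side; python3 go.py; python3 - <<'E'
from h import *
a=cv2.imread('pics/w35.png')[150:400,200:450]
b=cv2.imread('pics/side35.png')[150:330,260:500]
cv2.imwrite('pics/c35.png',np.hstack([cv2.resize(a,(400,400)),cv2.resize(b,(400,400))]))
z=np.load('pics/w35.npz');P=cloud('wrist',z['d'],{'ee_pos':z['p'],'eef_rot':z['R']})
d=np.hypot(P[...,0]-.511,P[...,1]+.0342)
q=P[(d>.015)&(d<.026)&(P[...,2]<.11)][:,2];print(len(q),np.median(q),np.percentile(q,[5,50,95]))
E
```

```text
30.4333 [ 0.5128 -0.0317  0.1562]
30.4833 [ 0.5116 -0.0318  0.1548]
at [ 0.5108 -0.0317  0.1539] yaw 89.8 t 30.53 w 0.952 F [0.7 0.6 0. ] tilt [-0.001 -0.    -1.   ]
3171 0.07533388503189936 [0.07427912 0.07533389 0.07637392]
```

View pics/c35.png

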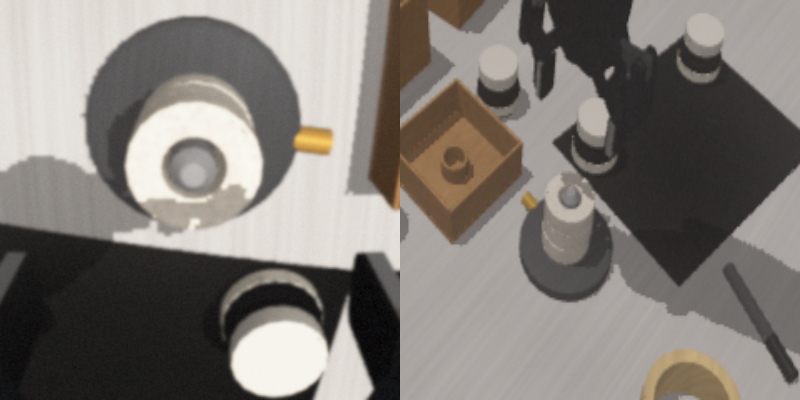

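```bash
python3 go.py .396 .195 .15 90
```

```text
at [ 0.5108 -0.0317  0.1539] yaw 89.8 t 30.53 w 0.952 F [0.7 0.6 0. ] tilt [-0.001 -0.    -1.   ]
shift [ 226.4 -115.5    4. ] turn -0.2
```

Emit:
carry_out([
  [[30, -15, -10], 0],
  [[62, -32, -10], 0],
  [[95, -48, -10], 0],
  [[127, -65, -10], 0],
  [[160, -82, -10], 0],
  [[192, -98, -10], 0],
  [[226, -115, -5], 0],
  [[226, -115, 0], 0],
], hand=-1)

```text
t: 31.2
ee_pos: [0.393, 0.2015, 0.1538]
eef_rot: [[-0.007, 1.0, -0.002], [1.0, 0.007, 0.003], [0.003, -0.002, -1.0]]
wrist_force: [-0.4, 0.7, -0.2]
width: -0.003
```

```bash
python3 look.py w36; python3 go.py .396 .195 .078 90; python3 -c "
from h import *
a=watz('w36',1,1,.1)"
```

```text
31.2 [0.393  0.2015 0.1538]
at [0.394  0.1978 0.1526] yaw 90.3 t 31.25 w -0.004 F [-0.1 -0.8 -0.6] tilt [-0.003  0.    -1.   ]
shift [-2.8  2.3 74.6] turn 0.3
```

View pics/w36.png

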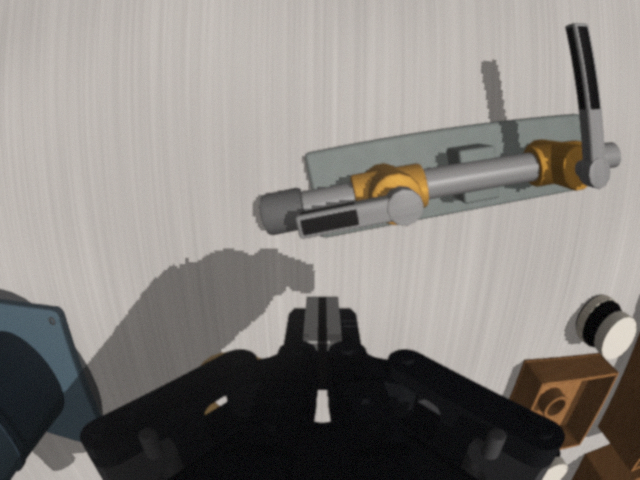

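Bleed is in line (open), supply crosswise (shut). Descend behind the bleed lever.

Emit:
carry_out([
  [[-3, 2, 35], 0],
  [[-3, 2, 65], 0],
  [[-3, 2, 74], 0],
  [[-3, 2, 74], 0],
])

```text
t: 31.58
ee_pos: [0.397, 0.1899, 0.078]
eef_rot: [[0.003, 1.0, -0.006], [1.0, -0.003, -0.003], [-0.003, -0.006, -1.0]]
wrist_force: [0.6, -0.4, -0.2]
width: 0.002
```

```bash
python3 arc.py .4393 .2368 .050 -.020 191.5 101.5 11 .078
```

```text
t 31.5833 at [0.397  0.1899 0.078 ] [ 0.56495299 -0.39072834 -0.22414429]
192 [0.3943 0.2072] [17, -3, 0]
182 [0.3902 0.2146] [25, -7, 0]
174 [0.3874 0.2226] [33, -10, 0]
164 [0.3858 0.2309] [41, -11, 0]
156 [0.3855 0.2393] [49, -12, 0]
146 [0.3866 0.2477] [58, -11, 0]
138 [0.3889 0.2558] [66, -8, 0]
128 [0.3925 0.2635] [74, -5, 0]
120 [0.3973 0.2705] [81, 0, 0]
110 [0.4031 0.2766] [87, 6, 0]
102 [0.4097 0.2818] [92, 12, 0]
```

Emit:
carry_out([
  [[17, -3, 0], 0],
  [[25, -7, 0], 0],
  [[33, -10, 0], 0],
  [[41, -11, 0], 0],
  [[49, -12, 0], 0],
  [[58, -11, 0], 0],
  [[66, -8, 0], 0],
  [[74, -5, 0], 0],
])

```text
t: 32.25
ee_pos: [0.3936, 0.2639, 0.0809]
eef_rot: [[0.004, 1.0, -0.002], [1.0, -0.004, -0.004], [-0.004, -0.002, -1.0]]
wrist_force: [-1.9, -5.7, 0.9]
width: -0.002
```

```bash
python3 arc.py .4393 .2368 .050 -.020 130 95 6 .078
```

```text
t 32.25 at [0.3936 0.2639 0.0809] [-1.85849292 -5.65088426  0.91094452]
130 [0.3918 0.2622] [-2, -2, 3]
123 [0.3953 0.2678] [4, 2, 3]
116 [0.3994 0.273 ] [9, 6, 3]
109 [0.4041 0.2776] [14, 10, 3]
102 [0.4093 0.2815] [18, 16, 3]
95 [0.415  0.2849] [21, 21, 3]
```

Emit:
carry_out([
  [[4, 2, 2], 0],
  [[9, 6, 2], 0],
  [[14, 10, 2], 0],
  [[18, 16, 2], 0],
  [[20, 20, 2], 0],
  [[20, 23, 2], 0],
  [[20, 23, 2], 0],
  [[20, 23, 2], 0],
])

```text
t: 32.92
ee_pos: [0.4092, 0.2827, 0.0773]
eef_rot: [[0.0, 1.0, -0.013], [1.0, -0.0, -0.009], [-0.009, -0.013, -1.0]]
wrist_force: [-23.1, -9.7, 17.2]
width: -0.005
```

```bash
python3 go.py; python3 look.py w37
```

```text
at [0.4092 0.2827 0.0773] yaw 90.0 t 32.92 w -0.005 F [-23.1  -9.7  17.2] tilt [-0.013 -0.009 -1.   ]
32.9167 [0.4092 0.2827 0.0773]
```

View pics/w37.png

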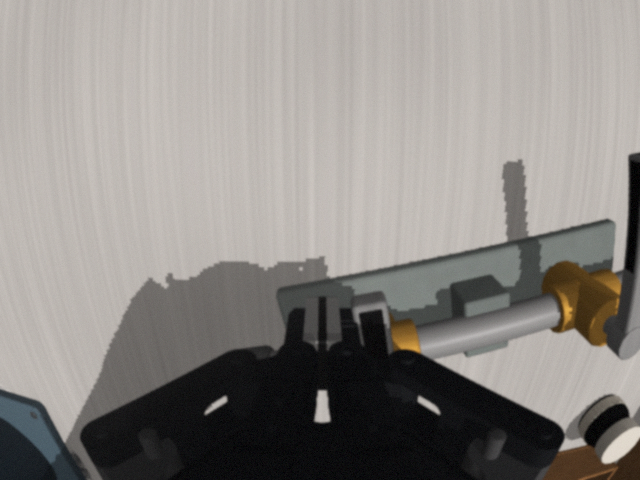

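Emit:
carry_out([
  [[0, -15, 0], 0],
  [[0, -20, -15], 0],
  [[0, -20, -50], 0],
  [[0, -10, -70], 0],
  [[0, 0, -70], 0],
  [[0, 0, -70], 0],
])

```text
t: 33.47
ee_pos: [0.421, 0.2871, 0.1503]
eef_rot: [[0.005, 1.0, 0.006], [1.0, -0.005, 0.004], [0.004, 0.005, -1.0]]
wrist_force: [0.7, -0.8, 0.7]
width: -0.002
```

```bash
python3 go.py .5254 .3359 .145 90
```

```text
at [0.421  0.2871 0.1503] yaw 89.7 t 33.47 w -0.002 F [ 0.7 -0.8  0.7] tilt [ 0.006  0.004 -1.   ]
shift [ 49.3 104.1   6. ] turn -0.3
```

Emit:
carry_out([
  [[17, 35, 0], -0.3],
  [[34, 70, 0], -0.3],
  [[49, 104, 5], -0.3],
  [[49, 104, 5], -0.3],
  [[49, 104, 5], -0.3],
  [[49, 104, 5], -0.3],
])

```text
t: 33.97
ee_pos: [0.5202, 0.3343, 0.142]
eef_rot: [[-0.003, 1.0, -0.002], [1.0, 0.003, -0.001], [-0.001, -0.002, -1.0]]
wrist_force: [0.1, 0.8, -0.6]
width: -0.001
```

```bash
python3 go.py .5254 .3359 .077 90; python3 look.py w38; python3 look.py side38 side; python3 look.py sc38 scene; python3 -c "
import cv2,numpy as np
a=cv2.imread('pics/side38.png')[260:420,130:350];b=cv2.imread('pics/sc38.png')[150:260,310:460]
cv2.imwrite('pics/c38.png',np.hstack([cv2.resize(a,(400,290)),cv2.resize(b,(400,290))]))"
```

```text
at [0.5202 0.3343 0.142 ] yaw 90.2 t 33.97 w -0.001 F [ 0.1  0.8 -0.6] tilt [-0.002 -0.001 -1.   ]
shift [ 1.7  5.3 65. ] turn 0.2
33.9667 [0.5202 0.3343 0.142 ]
34.0167 [0.52   0.3342 0.1425]
34.0667 [0.5201 0.3342 0.1429]
```

View pics/w38.png

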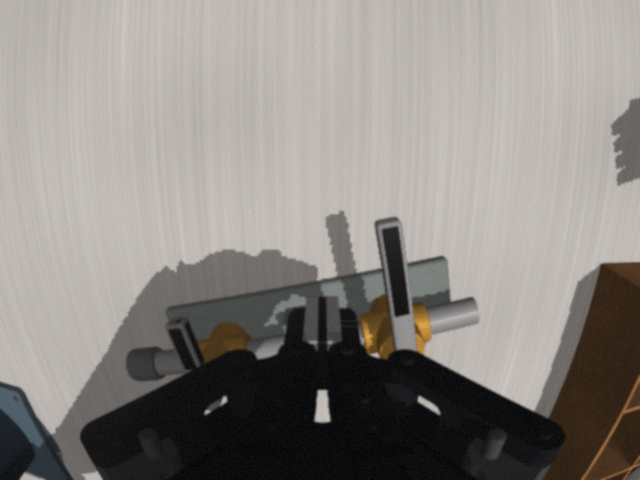

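View pics/c38.png

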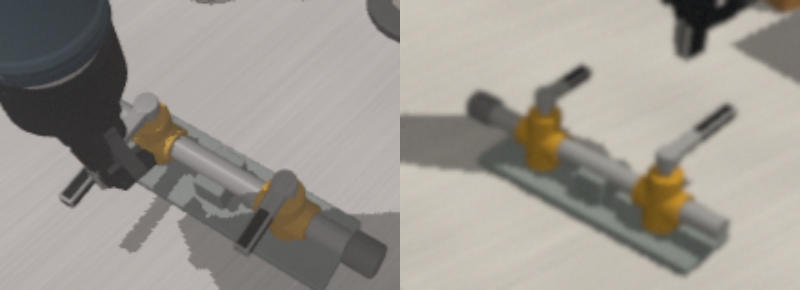

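Both levers crosswise and parallel: bleed is shut. Descend beside the supply lever.

Emit:
carry_out([
  [[2, 3, 35], 0.2],
  [[2, 3, 60], 0.2],
  [[2, 3, 65], 0.2],
  [[2, 3, 65], 0.2],
])

```text
t: 34.45
ee_pos: [0.5228, 0.3353, 0.0771]
eef_rot: [[0.001, 1.0, -0.003], [1.0, -0.001, -0.002], [-0.002, -0.003, -1.0]]
wrist_force: [0.1, 0.4, 0.1]
width: 0.004
```

```bash
python3 arc.py .5757 .2645 .078 -.020 101.5 11.5 11 .077
```

```text
t 34.45 at [0.5228 0.3353 0.0771] [0.11515126 0.42650011 0.14943636]
102 [0.5406 0.3369] [2, 18, 0]
92 [0.5523 0.3416] [6, 30, 0]
84 [0.5647 0.3443] [9, 42, 0]
74 [0.5773 0.345 ] [10, 55, 0]
66 [0.5898 0.3438] [8, 67, 0]
56 [0.6021 0.3406] [5, 79, 0]
48 [0.6137 0.3355] [0, 91, 0]
38 [0.6243 0.3287] [-7, 102, 0]
30 [0.6337 0.3203] [-15, 111, 0]
20 [0.6418 0.3105] [-25, 119, 0]
12 [0.6481 0.2996] [-36, 125, 0]
```

Emit:
carry_out([
  [[2, 18, 0], 0],
  [[6, 30, 0], 0],
  [[9, 42, 0], 0],
  [[10, 55, 0], 0],
  [[8, 67, 0], 0],
  [[5, 79, 0], 0],
  [[0, 91, 0], 0],
  [[-7, 102, 0], 0],
])

```text
t: 35.12
ee_pos: [0.6267, 0.3303, 0.08]
eef_rot: [[-0.0, 1.0, 0.0], [1.0, 0.0, 0.002], [0.002, 0.0, -1.0]]
wrist_force: [-3.0, 1.3, 0.4]
width: 0.003
```

```bash
python3 arc.py .5757 .2645 .078 -.020 40 5 6 .077
```

```text
t 35.1167 at [0.6267 0.3303 0.08  ] [-2.98678727  1.27440248  0.43653184]
40 [0.6226 0.33  ] [0, -4, 3]
33 [0.6302 0.3238] [-7, 4, 3]
26 [0.637  0.3167] [-14, 10, 3]
19 [0.6429 0.3088] [-22, 16, 3]
12 [0.6478 0.3003] [-30, 21, 3]
5 [0.6517 0.2912] [-39, 25, 3]
```

Emit:
carry_out([
  [[-4, 2, 1], 0],
  [[-9, 6, 1], 0],
  [[-15, 11, 1], 0],
  [[-22, 16, 1], 0],
  [[-30, 20, 1], 0],
  [[-36, 21, 1], 0],
  [[-41, 21, 1], 0],
  [[-41, 21, 1], 0],
])

```text
t: 35.78
ee_pos: [0.6458, 0.2988, 0.0781]
eef_rot: [[-0.004, 1.0, 0.002], [1.0, 0.004, 0.016], [0.016, 0.002, -1.0]]
wrist_force: [1.3, 23.2, -7.3]
width: 0.002
```

```bash
python3 go.py; python3 look.py w39
```

```text
at [0.6458 0.2988 0.0781] yaw 90.2 t 35.78 w 0.002 F [ 1.3 23.2 -7.3] tilt [ 0.002  0.016 -1.   ]
35.7833 [0.6458 0.2988 0.0781]
```

View pics/w39.png

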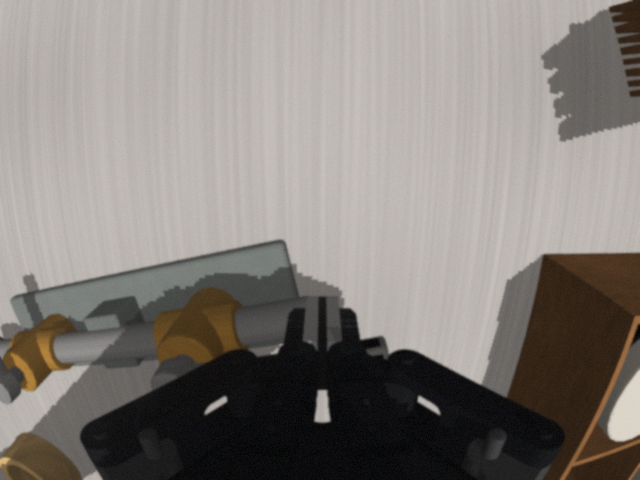

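Emit:
carry_out([
  [[12, 0, 0], 0],
  [[25, 0, -10], 0],
  [[25, 0, -45], 0],
  [[25, 0, -85], 0],
  [[0, 0, -115], 0],
  [[-35, 0, -120], 0],
  [[-75, 0, -120], 0],
  [[-115, 0, -120], 0],
])

```text
t: 36.5
ee_pos: [0.6483, 0.1707, 0.1994]
eef_rot: [[0.001, 1.0, 0.003], [1.0, -0.001, -0.001], [-0.001, 0.003, -1.0]]
wrist_force: [1.4, -1.1, -0.6]
width: -0.003
```

Emit:
carry_out([
  [[-40, -30, 0], 0],
  [[-60, -60, 0], 0],
  [[-60, -60, 0], 0],
  [[-60, -60, 0], 0],
  [[-60, -60, 0], 0],
])

```text
t: 36.92
ee_pos: [0.5884, 0.1128, 0.1986]
eef_rot: [[0.002, 1.0, 0.002], [1.0, -0.002, -0.0], [-0.0, 0.002, -1.0]]
wrist_force: [-0.4, -0.6, -1.0]
width: -0.004
```

```bash
python3 go.py; python3 look.py w40;  python3 look.py sc40 scene; python3 look.py side40 side
```

```text
at [0.5884 0.1128 0.1986] yaw 89.9 t 36.92 w -0.004 F [-0.4 -0.6 -1. ] tilt [ 0.002 -0.    -1.   ]
36.9167 [0.5884 0.1128 0.1986]
36.9667 [0.5887 0.1139 0.1985]
37.0167 [0.5888 0.1144 0.1983]
```

View pics/w40.png

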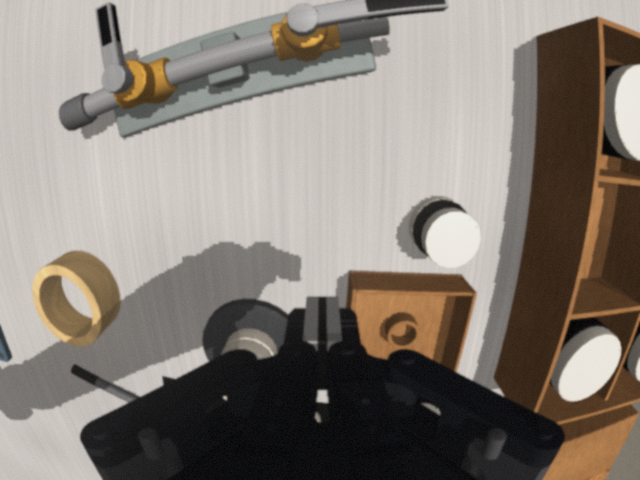

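View pics/sc40.png

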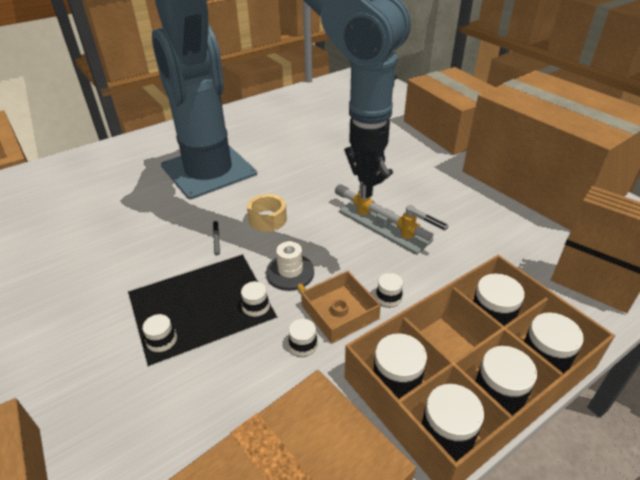

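```bash
python3 - <<'E'
from h import *
S=watz('w40',302,18,.097);E=watz('w40',445,5,.095);B=watz('w40',117,78,.097);F=watz('w40',105,7,.095)
an=lambda a,b:np.degrees(np.arctan2(b[1]-a[1],b[0]-a[0]))
print('pipe',an(B,S),'sup',an(S,E),np.linalg.norm(E-S),'bleed',an(B,F),np.linalg.norm(F-B))
d=np.load('pics/side40.npz')['d'];P=cloud('side',d);r=np.hypot(P[...,0]-.511,P[...,1]+.034)
q=P[(r<.026)&(r>.014)][:,2];print('stack top',np.nanpercentile(q,[50,80,95]))
E
```

```text
pipe 12.27273796407479 sup 9.334243514074387 0.09764401984190255 bleed 103.13910891556635 0.060253849723396695
stack top [0.07416911 0.07544353 0.07640237]
```

```bash
python3 -c "
from cell import job_done,bot
print(job_done()); print(bot.read_state()['t'])"
```

```text
the job is handed in; nothing more can be done
None
the job is handed in; nothing more can be done
```

I carried out the roll change in the order asked and handed the job in at about 37 s, well inside the 208 s limit. The sequence was:
1. Shut the supply.
2. Open the bleed.
3. Lift the core into the small box.
4. Put the rolls on the spindle. There were three, and all went on.
5. Shut the bleed.
6. Open the supply.

- **Stack:** the last views show the three rolls stacked, with the top face at about 75 mm, as expected for three fully down on the foot.
- **Core and jars:** the core lies in the box. The jars look unmoved in the last pictures. When last measured, before the third roll was picked up, the two on the mat and the one by the box were within about 1 mm of the earlier wrist readings.
- **Levers:** I pressed the bleed's opening and shutting and the supply's final opening against their stops at about 23–25 N. The supply's first shutting read about 7 N at its stop, and I then pushed it a little further.
- **A check that disagreed slightly:** in the last picture the supply lever measures 9.3° against 12.3° for the pipe, and the bleed 103.1° against the expected 102.3°. The supply reading lies past its stop and comes from the edge of the fisheye view, so I put it down to measurement error.
- **Disturbances:** I saw no grip slip and no roll knocked aside.

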